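Gauge spacer sleeves and stow the good ones under the riser shelf

ROBOT

A 6-joint arm with a two-finger parallel gripper is mounted at the origin on the work surface. World frame = base frame: x ahead of the robot, y to its left, z up, the work surface at z = 0. Lengths are in mm, angles in rad, forces in N, time in s.
With the tool pointing down it reaches from about 350 to 975 mm from the base axis. Payload 7.1 kg.
Tool frame: the origin (TCP) lies at the very end of the fingers, on their centre line; the grasp point (between the pads) lies 19 mm behind it; z points along the fingers, y is the line along which they close (so a half turn about z gives the same grasp; the last joint's range is limited). The gripper opens to 88 mm and grips with 3 to 60 N. Pads are 20 mm wide; open, the fingers measure 115 mm over their backs; the gripper's body (75 mm by 178 mm) begins 61 mm behind the grasp point.
Start: joints at [-1.224, 0.423, 1.63, -0, 1.089, -0.019], TCP at [223.577, -583.625, 222.675] pointing down, gripper open.
Joint ranges: [-3, 3], [-0.9, 2.11], [0.09, 2.58], [-1.31, 4.45], [0.11, 2.69], [-2.54, 2.54]. Speed limits (rad/s): [2.39, 2.39, 3.01, 3.14, 3.14, 3.14].

INTERFACE

Orientations are given as a rotation vector (axis times angle).
In Python, from rig import observe, capture, camera_model, sign_off, trace, tip_of gives the robot as it stands. The module is installed in compiled form; this text tells all that it offers.
- The arm moves only by the shell command python3 -m creep 'ROWS' [FORCE]. ROWS is JSON, one flat list of numbers, 7 for each row, row after row: the opening, from -1 (shut) to 1 (fully open), then the shift along the tool's x, y, z scaled (see below), then the turn, a rotation vector about the tool's x, y, z scaled (see below). In form: [jaw, x, y, z, wx, wy, wz, jaw, x, y, z, wx, wy, wz, ...]. A call has exactly 10 rows; each row shifts and turns the commanded pose from where the row before left it, along the tool's axes as they then stand; what a row does not reach is not made up. The controller multiplies each number of a shift by 100 mm and each number of a turn by 45 degrees. A row lasts 1/8 s, in which the tool goes at most 62.5 mm and 10.7 degrees, less where a joint would pass 70% of its speed; a pose out of reach is approached as far as the arm can. A call with a number of a shift or a turn outside -1 to 1 is refused whole. A call with a gripper value outside its range is refused whole. The fingers move at their own pace and stop on an object; FORCE is the grip in N (left out, the last holds). Time passes only in rows, so rows that do not move let the fingers close, or fill a call up. It gives the time, the measured TCP pose, the force, the opening and the grip force at its end, in the units of the state.
- observe(): the state, without advancing time (a new reading comes with each control period).
- capture(name): name is "side" or "top"; returns the picture (400x640x3 uint8, red, green, blue); there is no depth.
- camera_model(name): a dict with "fovy" (degrees; the focal length in pixels is half the picture's height over the tangent of half this angle, whatever the lens; pixels are square), "cx", "cy" (the principal point, pixels), "R" (3x3) and "t" (3): a world point X has camera coordinates R X + t. Camera axes: x right, y down, z forward; pixel columns grow to the right and rows downward; lengths in mm; the calibration is good to about 2 mm. A picture is of the moment at which its call begins. camera_model takes no time and is no camera call.
- sign_off(): hands the job in; it is judged then, once.
Trained networks look in the newest picture that a camera, given by its name, has taken for a name from the list of things; names that differ only in an ending like _2 or _b are one class to them, and where a whole thing is asked for, a point or a joint stands for the part that bears it (a point fixed in the world has none). Each returns a list of dicts, best first, with "score" (0 to 1); they miss things now and then, are a little off and sometimes report something else, mostly with a low value. They report only what shows in the picture. A call takes as long as a camera call. They do not tell look-alikes from the thing itself.
- trace(camera, thing): "mask" (400x640 bool, what is visible of it) and "bbox" ([left, top, right, bottom] in pixels, round what is visible of it).
- tip_of(camera, thing): "centre" ([column, row] in pixels: a listed point, or the origin of a listed thing).
The state is a dict: "time_s": time; "joint_pos": joint angles; "qvel": joint speeds; "joint_efforts": joint torques, N m; "position": TCP position; "orientation": TCP orientation; "contact_force": force on the tool from outside, world axes, zero at the start; "moment": the same for the moment, N m; "width": opening from 0.0 (shut) to 1.0 (fully open); "finger_force": force on a finger pad.
Only numpy, scipy, OpenCV 4.12 (cv2) and the standard library are available. Lean on these libraries where they do the work, as an engineer would, in place of code of your own. Each camera call takes 0.05 s, during which the arm holds its last target. There are 200 camera calls.

TASK

Try each plastic spacer sleeve on the brass gauge pin, in the order of the log (white, yellow, orange, pink, blue, black, leaving out those not there): a good one slides right down onto the foot, a bad one sticks part-way and must not be forced. Put the sleeves that fit in the green tray and those that stick in the red bin; when all the good ones are in the tray, take it by its black handle and slide it straight in under the little wooden shelf until it meets the stop at the back. Leave the computer, the network switch and the tape roll alone.

Things in the scene. Friction and masses are not known exactly. Their poses are not given: they have to be found in the camera images.
- sleeve1: Plastic spacer sleeve, white: plain upright tube, 38 mm outside diameter, 40 mm tall, about 50 g, 22 mm bore at both ends. Some bores are clear right through; others have a narrow web of 15 mm bore halfway down, hardly to be seen from outside. May be absent (None). Origin: centre of its underside, z up along its axis. Starts standing on the cork mat on the table.
- sleeve2: Plastic spacer sleeve, yellow: plain upright tube, 38 mm outside diameter, 40 mm tall, about 50 g, 22 mm bore at both ends. Some bores are clear right through; others have a narrow web of 15 mm bore halfway down, hardly to be seen from outside. May be absent (None). Origin: centre of its underside, z up along its axis. Starts standing on the cork mat on the table.
- sleeve3: Plastic spacer sleeve, orange: plain upright tube, 38 mm outside diameter, 40 mm tall, about 50 g, 22 mm bore at both ends. Some bores are clear right through; others have a narrow web of 15 mm bore halfway down, hardly to be seen from outside. May be absent (None). Origin: centre of its underside, z up along its axis. Starts standing on the cork mat on the table.
- sleeve4: Plastic spacer sleeve, pink: plain upright tube, 38 mm outside diameter, 40 mm tall, about 50 g, 22 mm bore at both ends. Some bores are clear right through; others have a narrow web of 15 mm bore halfway down, hardly to be seen from outside. May be absent (None). Origin: centre of its underside, z up along its axis. Starts standing on the cork mat on the table.
- sleeve5: Plastic spacer sleeve, blue: plain upright tube, 38 mm outside diameter, 40 mm tall, about 50 g, 22 mm bore at both ends. Some bores are clear right through; others have a narrow web of 15 mm bore halfway down, hardly to be seen from outside. May be absent (None). Origin: centre of its underside, z up along its axis. Starts standing on the cork mat on the table.
- sleeve6: Plastic spacer sleeve, black: plain upright tube, 38 mm outside diameter, 40 mm tall, about 50 g, 22 mm bore at both ends. Some bores are clear right through; others have a narrow web of 15 mm bore halfway down, hardly to be seen from outside. May be absent (None). Origin: centre of its underside, z up along its axis. Starts standing on the cork mat on the table.
- gauge: Go gauge fixed to the table: dark steel foot 64 mm across, 10 mm high, with an upright brass pin of 19 mm diameter standing 34 mm above the foot (tip 44 mm above the table), its top 5 mm tapered to 12 mm. A sleeve that fits comes down until its underside rests on the foot; a bad one stops about 20 mm higher. Origin: centre of the foot's underside, z up.
- seat (a point): Centre of the top of the gauge's foot, on the pin's axis, 10 mm above the table: where the underside of a fitting sleeve comes to rest.
- tray: Loose green tray, 110 mm (x) by 190 mm (y), walls 22 mm high, 5 mm thick, floor 5 mm thick, 350 g. A flat stem 24 mm wide, 8 mm high runs from the middle of its -x side to a black handle 150 mm from the tray's centre. Origin: centre of the underside (handle not counted). +x points away from the handle, the way it goes in under the shelf. Sleeves may stand or lie in it.
- tray_grip (a point): Grip point in the tray's black handle, 45 mm above the table. The handle is an upright block 18 mm across (tray's y), 24 mm long (tray's x), 60 mm tall: pinch it across the 18 mm.
- reject_bin: Red open bin fixed to the table, 170 mm (its x) by 110 mm (its y), walls 30 mm high and 5 mm thick, floor 5 mm thick. Origin: centre of its underside.
- shelf: Wooden riser shelf fixed to the table: board 180 mm (x) by 270 mm (y), underside 75, top 93 mm above the table, on four black 20 mm posts; clear gap between left and right posts 210 mm. Open at its -x side, +x points in; stop bar 15 mm high at the back, its face 55 mm beyond the middle. Origin: on the table under the board's middle. With the tray home its handle is 60 mm outside the board.
- home (a point): On the table under the middle of the shelf board: where the tray's origin is when the tray touches the stop; its +x then points along the shelf's +x.
- mini_pc: Bystander: black mini computer 115 x 115 x 52 mm standing on the shelf board. Origin: centre of its underside.
- tape_roll: Bystander: white roll of tape 64 mm across, 19 mm high, lying on the table at the far side. Origin: centre of its underside.
- net_switch: Bystander: dark network switch 100 x 200 x 30 mm on the table at the far side. Origin: centre of its underside.
Things that resemble listed ones, but are neither listed nor needed, are in the scene too. Several things look just like the sleeve2: the one meant starts farthest to the robot's right.

How it is judged (in metres and radians):
On the way, in this order (a step that is already met when the one before it is completed fails the run):
1. the white sleeve has been tried on the gauge pin: right down on the foot (horizontal distance between sleeve1 and seat below 0.005 m and z of sleeve1 in the frame of gauge below 0.015 m and angle between sleeve1's own z axis and vertical below 0.12 rad), for 0.1 s.
2. the yellow sleeve has been tried on the gauge pin: down to where it sticks (horizontal distance between sleeve2 and seat below 0.005 m and z of sleeve2 in the frame of gauge below 0.034 m and angle between sleeve2's own z axis and vertical below 0.12 rad), for 0.1 s.
3. the orange sleeve has been tried on the gauge pin: right down on the foot (horizontal distance between sleeve3 and seat below 0.005 m and z of sleeve3 in the frame of gauge below 0.015 m and angle between sleeve3's own z axis and vertical below 0.12 rad), for 0.1 s.
4. the pink sleeve has been tried on the gauge pin: down to where it sticks (horizontal distance between sleeve4 and seat below 0.005 m and z of sleeve4 in the frame of gauge below 0.034 m and angle between sleeve4's own z axis and vertical below 0.12 rad), for 0.1 s.
5. the blue sleeve has been tried on the gauge pin: down to where it sticks (horizontal distance between sleeve5 and seat below 0.005 m and z of sleeve5 in the frame of gauge below 0.034 m and angle between sleeve5's own z axis and vertical below 0.12 rad), for 0.1 s.
6. the black sleeve has been tried on the gauge pin: right down on the foot (horizontal distance between sleeve6 and seat below 0.005 m and z of sleeve6 in the frame of gauge below 0.015 m and angle between sleeve6's own z axis and vertical below 0.12 rad), for 0.1 s.
7. the tray, with every sleeve that fits in it, is home under the shelf (x of sleeve1 in the frame of tray between -0.05 and 0.05 m and y of sleeve1 in the frame of tray between -0.09 and 0.09 m and z of sleeve1 in the frame of tray between -0.005 and 0.05 m and x of sleeve3 in the frame of tray between -0.05 and 0.05 m and y of sleeve3 in the frame of tray between -0.09 and 0.09 m and z of sleeve3 in the frame of tray between -0.005 and 0.05 m and x of sleeve6 in the frame of tray between -0.05 and 0.05 m and y of sleeve6 in the frame of tray between -0.09 and 0.09 m and z of sleeve6 in the frame of tray between -0.005 and 0.05 m and x of tray in the frame of shelf between -0.015 and 0.015 m and y of tray in the frame of shelf between -0.02 and 0.02 m and angle between the x axis of tray and the x axis of shelf, either way round below 0.15 rad and angle between tray's own z axis and vertical below 0.1 rad and z of tray in the frame of shelf below 0.01 m), for 0.2 s.
At the end, for the whole second after the job is handed in: Every sleeve with a clear bore lies within the walls of the green tray, every sleeve that sticks lies within the walls of the red bin, and the tray is flat under the shelf within 15 mm of the stop and within 0.15 rad of square; all released and at rest (all of step 7 and x of sleeve2 in the frame of reject_bin between -0.08 and 0.08 m and y of sleeve2 in the frame of reject_bin between -0.05 and 0.05 m and z of sleeve2 in the frame of reject_bin between -0.005 and 0.05 m and x of sleeve4 in the frame of reject_bin between -0.08 and 0.08 m and y of sleeve4 in the frame of reject_bin between -0.05 and 0.05 m and z of sleeve4 in the frame of reject_bin between -0.005 and 0.05 m and x of sleeve5 in the frame of reject_bin between -0.08 and 0.08 m and y of sleeve5 in the frame of reject_bin between -0.05 and 0.05 m and z of sleeve5 in the frame of reject_bin between -0.005 and 0.05 m and linear speed of each of sleeve1, sleeve2, sleeve3, sleeve4, sleeve5, sleeve6, tray below 0.02 m/s); the robot touches nothing.
It fails at once if a sleeve that sticks is forced onto the gauge (over 45 N) (contact force between any of sleeve2, sleeve4, sleeve5 and gauge above 45 N).
It fails at once if the computer, network switch or tape roll is moved by more than 20 mm (distance of any of mini_pc, net_switch, tape_roll from where it was at the start of the episode above 0.02 m).
Of sleeve1, sleeve3, sleeve6 only 2 to 3 are there at a start; the rules pass over those that are not, and their reading is None.
Of sleeve2, sleeve4, sleeve5 only 2 to 3 are there at a start; the rules pass over those that are not, and their reading is None.
At some moment in a run one of sleeve1, sleeve2, sleeve3, sleeve4, sleeve5, sleeve6, tray may be knocked a few centimetres aside while the robot is not near it.
It also fails if it takes over 210 s, if anything falls off the work surface, if the arm or the gripper's body presses on something with over 40 N, if the wrist force passes 120 N, or if a joint passes its speed limit or range.

## Working session

There is one attempt and no reset: what is moved stays moved. The work goes in short steps, Python scripts to look and compute and a shell command to move; the robot and the scene stay as the last step left them, time stands still between calls to the robot, and variables do not carry over. Pictures are saved under pics/ and viewed, at most 14 in all, crops included, and the job is handed in when it is done.

```bash
mkdir -p pics; cat > h.py <<'E'
import numpy as np, cv2
from rig import observe, capture, camera_model, trace, tip_of
def proj(cam,X):
    m=camera_model(cam); f=200/np.tan(np.radians(m["fovy"])/2)
    c=np.array(m["R"])@np.array(X,float)+np.array(m["t"]).ravel()
    return np.array([m["cx"]+f*c[0]/c[2], m["cy"]+f*c[1]/c[2]])
def back(cam,px,z):
    m=camera_model(cam); f=200/np.tan(np.radians(m["fovy"])/2)
    R=np.array(m["R"]); t=np.array(m["t"]).ravel()
    d=R.T@np.array([(px[0]-m["cx"])/f,(px[1]-m["cy"])/f,1]); o=-R.T@t
    return (o+d*(z-o[2])/d[2])
def save(cam,name):
    im=capture(cam); cv2.imwrite("pics/"+name,im[:,:,::-1]); return im
E
python3 - <<'E'
from h import *
o=observe(); print({k:np.round(v,3).tolist() for k,v in o.items()})
for c in("side","top"):
    im=save(c,c+"0.png"); m=camera_model(c); print(c,m["fovy"],m["cx"],m["cy"],np.round(m["R"],3).tolist(),np.round(m["t"],1).tolist())
    for n in["sleeve%d"%i for i in range(1,7)]+["gauge","seat","tray","tray_grip","reject_bin","shelf","home"]:
        try:
            r=tip_of(c,n); print(c,n,[(round(d["score"],2),np.round(d["centre"],1).tolist(),np.round(back(c,d["centre"],10 if n=="seat" else 45 if n=="tray_grip" else 0)[:2]).tolist()) for d in r[:5]])
        except Exception as e: print(c,n,e)
E
```

```text
{'time_s': 0.0, 'joint_pos': [-1.224, 0.424, 1.631, -0.0, 1.089, -0.019], 'qvel': [-0.0, 0.0, -0.001, -0.0, -0.0, 0.001], 'joint_efforts': [-0.001, -54.463, -27.367, 0.064, 0.023, -0.0], 'position': [223.388, -583.151, 221.952], 'orientation': [-3.088, -0.571, 0.0], 'contact_force': [0.393, -0.371, -0.845], 'moment': [0.023, -0.031, 0.039], 'finger_force': 0.0, 'width': 1.001}
side 43.327678743160995 320.4128617729184 197.29843188415168 [[-0.865, -0.502, 0.013], [-0.3, 0.498, -0.814], [0.402, -0.708, -0.581]] [485.2, 282.7, 1151.7]
side sleeve1 [(0.94, [329.8, 327.7], [389.0, 254.0]), (0.84, [276.4, 269.0], [598.0, 159.0]), (0.82, [299.5, 251.6], [583.0, 73.0]), (0.76, [232.6, 280.5], [668.0, 248.0]), (0.75, [318.9, 263.1], [516.0, 85.0])]
side sleeve2 [(0.94, [329.8, 327.7], [389.0, 254.0]), (0.84, [276.4, 269.0], [598.0, 159.0]), (0.82, [299.5, 251.6], [583.0, 73.0]), (0.76, [232.6, 280.5], [668.0, 248.0]), (0.75, [318.9, 263.1], [516.0, 85.0])]
side sleeve3 [(0.94, [329.8, 327.7], [389.0, 254.0]), (0.84, [276.4, 269.0], [598.0, 159.0]), (0.82, [299.5, 251.6], [583.0, 73.0]), (0.76
[... 2418 characters left out ...]
]), (0.39, [232.9, 209.9], [499.0, 255.0])]
top sleeve6 [(0.67, [235.5, 185.1], [586.0, 251.0]), (0.65, [255.9, 207.5], [509.0, 175.0]), (0.62, [258.7, 183.3], [595.0, 169.0]), (0.41, [282.8, 187.0], [584.0, 84.0]), (0.39, [232.9, 209.9], [499.0, 255.0])]
top gauge [(0.78, [321.7, 181.7], [607.0, -53.0])]
top seat [(0.54, [322.6, 180.9], [609.0, -56.0])]
top tray [(0.82, [393.2, 204.7], [533.0, -306.0]), (0.74, [323.0, 180.5], [611.0, -57.0])]
top tray_grip [(0.57, [352.0, 207.0], [518.0, -158.0])]
top reject_bin [(0.59, [260.2, 181.2], [603.0, 164.0]), (0.17, [279.2, 213.4], [491.0, 92.0])]
top shelf [(0.79, [450.7, 203.2], [544.0, -507.0])]
top home [(0.41, [268.8, 140.8], [749.0, 140.0])]
```

View pics/top0.png

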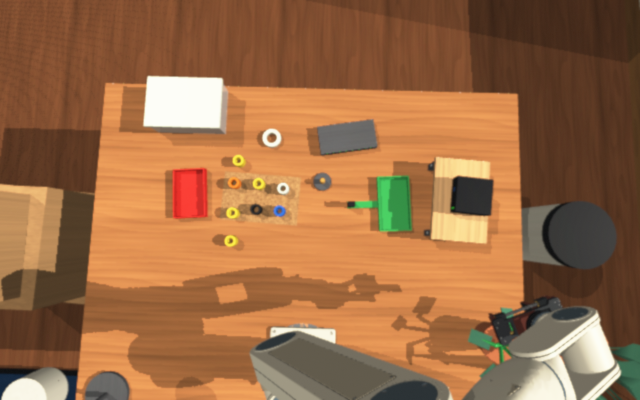

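View pics/side0.png

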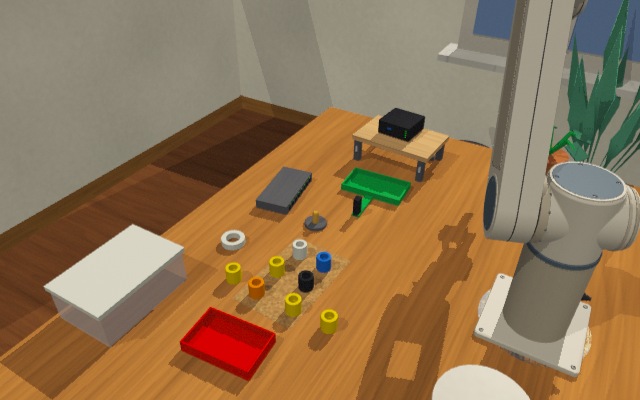

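Top view: the yellow sleeves are at (238,160), (259,183), (232,213) and (231,241). Orange is at (234,183), white (283,188), black (256,210) and blue (280,211), and there is no pink. In this view the robot's right is image right, so the yellow one meant is (259,183), or (277,267) in the side view. It also stands on the cork mat. The shelf opens toward +y, so its +x is about world −y. Next I measure precisely and make the confirming crop.

```bash
cat >> h.py <<'E'
from scipy.optimize import least_squares
a=np.linspace(0,2*np.pi,60,endpoint=False)
def cyl(x,y,z,r,h): return [np.c_[x+r*np.cos(a),y+r*np.sin(a),0*a+q] for q in(z,z+h)]
def hullc(cam,P):
    q=np.array([proj(cam,p) for p in P]).astype(np.float32); h=cv2.convexHull(q)
    M=cv2.moments(h); return np.array([M["m10"]/M["m00"],M["m01"]/M["m00"]])
def masks(cam,name):
    out=[]
    for d in trace(cam,name):
        m=d["mask"]; 
        if m.sum()<20: continue
        out.append((d["score"],np.array(np.nonzero(m)[::-1]).mean(1),m))
    return out
def fitcyl(cam,c,z=0,r=19,h=40,x0=(550,100)):
    f=lambda p:hullc(cam,np.vstack(cyl(p[0],p[1],z,r,h)))-c
    return least_squares(f,x0).x
def boxc(x,y,yaw,lx,ly,h):
    c,s=np.cos(yaw),np.sin(yaw)
    return np.array([[x+c*u-s*v,y+s*u+c*v,z] for u in(-lx/2,lx/2) for v in(-ly/2,ly/2) for z in(0,h)])
E
python3 - <<'E'
from h import *
for c in("top","side"):
    im=capture(c)
    for s,q,m in masks(c,"sleeve1"):
        print(c,round(s,2),np.round(q,1),m.sum(),"rgb",im[m].mean(0).astype(int),"xy",np.round(fitcyl(c,q),1))
    for s,q,m in masks(c,"gauge"): print(c,"gauge",round(s,2),np.round(q,1),m.sum(),np.round(fitcyl(c,q,0,32,10),1))
    # pin & foot by colour
    hsv=cv2.cvtColor(im,cv2.COLOR_RGB2HSV)
    for n,col,H,dims in(("tray",hsv[...,0]-0,22,0),("bin",0,30,0)):
        H0=hsv[...,0].astype(int)
        mk=((H0>50)&(H0<75)&(hsv[...,1]>150)) if n=="tray" else (((H0<4)|(H0>176))&(hsv[...,1]>200))
        k,l,st,ce=cv2.connectedComponentsWithStats(mk.astype(np.uint8)); i=1+np.argmax(st[1:,4])
        print(c,n,st[i],ce[i],cv2.minAreaRect(np.argwhere(l==i)[:,::-1].astype(np.float32)))
    for n in("shelf","tray","tray_grip","reject_bin"):
        for s,q,m in masks(c,n)[:1]: print(c,n,s,np.round(q,1),m.sum(),cv2.minAreaRect(np.argwhere(m)[:,::-1].astype(np.float32)))
    if c=="top": A=cv2.resize(im[140:255,160:345,::-1],None,fx=4,fy=4,interpolation=cv2.INTER_CUBIC)
    else: B=im
cv2.imwrite("pics/crop1.png",A)
E
```

```text
Traceback (most recent call last):
  File "h.py", line 29, in fitcyl
    return least_squares(f,x0).x
           ~~~~~~~~~~~~~^^^^^^
  File "h.py", line 28, in <lambda>
    f=lambda p:hullc(cam,np.vstack(cyl(p[0],p[1],z,r,h)))-c
               ~~~~~^^^^^^^^^^^^^^^^^^^^^^^^^^^^^^^^^^^^^
  File "h.py", line 18, in hullc
    q=np.array([proj(cam,p) for p in P]).astype(np.float32); h=cv2.convexHull(q)
                ~~~~^^^^^^^
  File "h.py", line 4, in proj
    m=camera_model(cam); f=200/np.tan(np.radians(m["fovy"])/2)
ValueError: time passes only in moves, steps and waits
```

```bash
python3 - <<'E'
s=open('h.py').read()
s=s.replace("from rig import observe, capture, camera_model, trace, tip_of","from functools import lru_cache\nimport rig\nfrom rig import observe, capture, trace, tip_of\ncamera_model=lru_cache(None)(rig.camera_model)")
s=s.replace("    return least_squares(f,x0).x","    return least_squares(f,x0,diff_step=0.01).x")
open('h.py','w').write(s)
E
cat > m.py <<'E'
from h import *
for c in("top","side"):
    im=capture(c)
    for s,q,m in masks(c,"sleeve1"):
        print(c,round(s,2),np.round(q,1),m.sum(),"rgb",im[m].mean(0).astype(int),"xy",np.round(fitcyl(c,q),1))
    for s,q,m in masks(c,"gauge"): print(c,"gauge",round(s,2),np.round(q,1),m.sum(),np.round(fitcyl(c,q,0,32,10),1))
    hsv=cv2.cvtColor(im,cv2.COLOR_RGB2HSV); H0=hsv[...,0].astype(int)
    for n in("tray","bin"):
        mk=((H0>50)&(H0<75)&(hsv[...,1]>150)) if n=="tray" else (((H0<4)|(H0>176))&(hsv[...,1]>200))
        k,l,st,ce=cv2.connectedComponentsWithStats(mk.astype(np.uint8)); i=1+np.argmax(st[1:,4])
        print(c,n,st[i],np.round(ce[i],1),cv2.minAreaRect(np.argwhere(l==i)[:,::-1].astype(np.float32)))
    for n in("shelf","tray","tray_grip","reject_bin"):
        for s,q,m in masks(c,n)[:1]: print(c,n,round(s,2),np.round(q,1),m.sum(),cv2.minAreaRect(np.argwhere(m)[:,::-1].astype(np.float32)))
    if c=="top": A=cv2.resize(im[140:255,160:345,::-1],None,fx=4,fy=4,interpolation=cv2.INTER_CUBIC)
    else: B=im
cv2.imwrite("pics/crop1.png",A)
E
python3 m.py; python3 -c "from h import *;print(observe()['time_s'])"
```

```text
top 0.66 [238.3 160.2] 104 rgb [232 208  65] xy [671.3 240.4]
top 0.62 [232.6 212.5] 94 rgb [233 210  65] xy [488.6 250.2]
top 0.52 [282.6 188.3] 99 rgb [226 221 199] xy [577.2  81.6]
top 0.45 [234.2 182.7] 122 rgb [222 132  52] xy [592.  250.3]
top 0.44 [258.7 183.9] 101 rgb [223 199  64] xy [590.  165.1]
top tray [ 355  177   55   53 1673] [391.8 203.2] ((381.7120056152344, 203.73941040039062), (52.284690856933594, 53.583065032958984), 87.1375961303711)
top bin [ 173  169   34   49 1121] [190.  193.3] ((189.5, 193.0), (48.0, 33.0), 90.0)
top shelf 0.69 [347.2 136.9] 1638 ((346.827880859375, 136.84959411621094), (29.45878791809082, 56.6373405456543), 82.05652618408203)
top tray 0.93 [390.  202.9] 1962 ((379.0, 203.0), (54.0, 64.0), 90.0)
top tray_grip 0.87 [390.4 203. ] 1976 ((379.0, 203.0), (54.0, 64.0), 90.0)
top reject_bin 0.96 [189.6 192.7] 1684 ((190.0, 193.0), (50.0, 34.0), 90.0)
side 0.88 [256.2 287.3] 333 rgb [170  91   2] xy [591.5 252.6]
side 0.87 [276.8 266.7] 247 rgb [163 138   0] xy [589.2 168.8]
side 0.79 [299.  249.4] 234 rgb [154 152 138] xy [576.3  85.2]
side 0.69 [
[... 615 characters left out ...]
e bin [ 180  307   95   73 4010] [228.2 342.5] ((227.20547485351562, 341.0479736328125), (85.9882583618164, 53.54610824584961), 24.443954467773438)
side shelf 0.78 [401.9 145. ] 2261 ((397.1480712890625, 147.896484375), (91.98622131347656, 52.313636779785156), 16.389541625976562)
side tray 0.84 [373.5 188.9] 1819 ((372.361083984375, 196.11595153808594), (66.30282592773438, 47.244972229003906), 14.620874404907227)
side tray_grip 0.73 [373.4 189.2] 1934 ((375.72021484375, 186.73397827148438), (47.79553985595703, 67.23941802978516), 73.3007583618164)
side reject_bin 0.89 [228.4 342.8] 4198 ((227.92977905273438, 342.2925720214844), (86.91719055175781, 55.217979431152344), 23.805944442749023)
2.2
```

View pics/crop1.png

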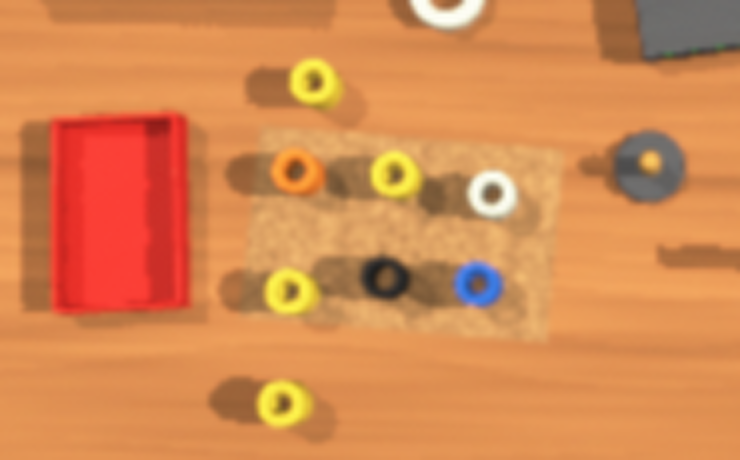

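The crop confirms it: the target yellow is at crop (395,175), which is (259,184) in the full view. It is the yellow farthest to the robot's right, on the mat between orange and white. I'll turn the tool so that tool x is world y and tool y is world x, then go above white at about (577,83).

```bash
python3 -m creep '[0.36,0,0,0,0,0,-0.219, 0.36,0,0,0,0,0,-0.219, 0.36,0,0,0,0,0,-0.219, 0.36,0,0,0,0,0,-0.219, 0.36,0,0,0,0,0,-0.219, 0.36,0,0,0,0,0,-0.219, 0.36,0,0,0,0,0,-0.219, 0.36,0.3,0.15,0,0,0,0, 0.36,0.4,0.2,0,0,0,0, 0.36,0.4,0.2,0,0,0,0]' 20
python3 -m creep '[0.36,0.4,0.25,0,0,0,0, 0.36,0.4,0.25,0,0,0,0, 0.36,0.4,0.25,0,0,0,0, 0.36,0.4,0.25,0,0,0,0, 0.36,0.4,0.25,0,0,0,0, 0.36,0.4,0.25,0,0,0,0, 0.36,0.4,0.25,0,0,0,0, 0.36,0.4,0.25,0,0,0,0, 0.36,0.4,0.25,0,0,0,0, 0.36,0.4,0.25,0,0,0,0]'
python3 - <<'E'
from h import *
im=capture("side"); hsv=cv2.cvtColor(im,cv2.COLOR_RGB2HSV)
cv2.imwrite("pics/g.png",cv2.resize(im[195:245,285:345,::-1],None,fx=8,fy=8,interpolation=cv2.INTER_NEAREST))
o=observe();print(np.round(o["position"],1),np.round(o["orientation"],3),o["width"])
# top pic gauge from saved first frame
for c in("top","side"):
    im=cv2.imread(f"pics/{c}0.png").astype(int); x0,y0=(308,168) if c=="top" else (300,205)
    w=im[y0:y0+28,x0:x0+32]; B,G,R=w[...,0],w[...,1],w[...,2]
    foot=(abs(R-B)<30)&(R<120); pin=(R-B>50)&(abs(np.indices(R.shape)[1]+x0-(322 if c=="top" else 315.5))<5)
    foot=cv2.morphologyEx(foot.astype(np.uint8),cv2.MORPH_OPEN,np.ones((2,2)))
    n,l,s,ce=cv2.connectedComponentsWithStats(foot); i=1+np.argmax(s[1:,4]); 
    hull=cv2.convexHull(np.argwhere(l==i)[:,::-1].astype(np.float32)); q=cv2.fitEllipse(hull) 
    fill=cv2.fillConvexPoly(np.zeros(foot.shape,np.uint8),hull.astype(int),1)
    cen=np.argwhere(fill)[:,::-1].mean(0)+[x0,y0]
    print(c,s[i],"foot cen",cen,fill.sum(),"fit",fitcyl(c,cen,0,32,10,(607,-54)))
    for X in((607,-54),): print("pred area",cv2.contourArea(cv2.convexHull(np.array([proj(c,p) for p in np.vstack(cyl(*X,0,32,10))],np.float32))))
E
```

```text
time_s: 3.45
position: [279.0, -472.6, 222.7]
orientation: [2.223, 2.22, 0.0]
contact_force: [0.4, -0.1, 0.6]
width: 0.678
finger_force: 0.0
time_s: 4.7
position: [529.9, -72.5, 222.9]
orientation: [2.222, 2.22, 0.0]
contact_force: [0.4, -1.1, -0.2]
width: 0.681
finger_force: 0.0
[532.6 -68.9 223.1] [2.22  2.221 0.005] 0.6799574744777034
top [  7   7  17  16 170] foot cen [322.77375566 182.57466063] 221 fit [603.22968191 -56.75505719]
pred area 264.56209634663537
side [  6  12  22  15 217] foot cen [316.24817518 223.90145985] 274 fit [601.49818724 -46.25281857]
pred area 309.093126996886
```

View pics/g.png

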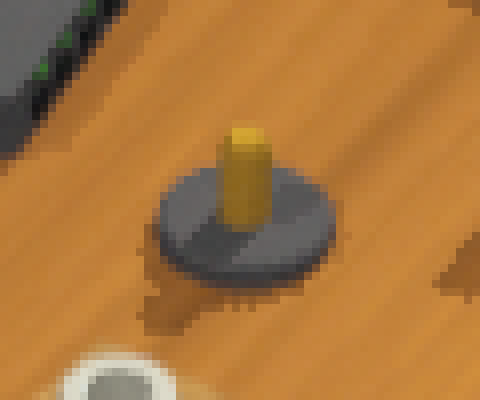

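```bash
python3 - <<'E'
from h import *
def bb(c,P):
    q=np.array([proj(c,p) for p in P]); return (q.max(0)+q.min(0))/2
for c,ft,tip in(("top",(321.6,181.0),(322,179.5)),("side",(315.4,222.8),(315.2,211.6))):
    f=lambda p:bb(c,np.vstack(cyl(p[0],p[1],0,32,10)))-ft
    print(c,"foot",least_squares(f,(607,-54),diff_step=.01).x,"tip",back(c,tip,44))
E
```

```text
top foot [608.72589608 -52.48657749] tip [608.67485991 -54.02026214  44.        ]
side foot [606.15119965 -49.33719713] tip [607.06131635 -49.32216102  44.        ]
```

```bash
python3 -m creep '[0.36,0.4,0.1,0,0,0,0, 0.36,0.4,0.1,0,0,0,0, 0.36,0.4,0.1,0.2,0,0,0, 0.36,0.3,0.1,0.3,0,0,0, 0.36,0.02,0.04,0.4,0,0,0, 0.36,0,0,0.4,0,0,0, 0.36,0,0,0.3,0,0,0, 0.36,0,0,0.2,0,0,0, 0.36,0,0,0,0,0,0, 0.36,0,0,0,0,0,0]'
```

```text
time_s: 6.0
position: [574.0, 78.0, 43.6]
orientation: [2.222, 2.22, 0.002]
contact_force: [0.4, 0.6, 0.1]
width: 0.678
finger_force: 0.0
```

```bash
python3 -m creep '[0.36,0.054,0.03,0,0,0,0, 0.36,0,0,0.1,0,0,0, 0.36,0,0,0.1,0,0,0, 0.36,0,0,0.1,0,0,0, 0.36,0,0,0.036,0,0,0, 0.36,0,0,0,0,0,0, -0.5,0,0,0,0,0,0, -0.5,0,0,0,0,0,0, -0.5,0,0,0,0,0,0, -0.5,0,0,0,0,0,0]' 15
python3 -m creep '[-0.5,0,0,0,0,0,0, -0.5,0,0,0,0,0,0, -0.5,0,0,-0.2,0,0,0, -0.5,0,0,-0.3,0,0,0, -0.5,0,0,-0.3,0,0,0, -0.5,0,0,-0.1,0,0,0, -0.5,0,0,0,0,0,0, -0.5,0,0,0,0,0,0, -0.5,0,0,0,0,0,0, -0.5,0,0,0,0,0,0]' 15
python3 -c "
from h import *
o=observe();print(np.round(o['position'],1))
for c in('top','side'):
    for s,q,m in masks(c,'sleeve1') if capture(c) is not None else []: print(c,round(s,2),np.round(q,1),m.sum(),np.round(fitcyl(c,q),1),np.round(fitcyl(c,q,90),1))
"
```

```text
time_s: 7.25
position: [576.5, 83.4, 9.4]
orientation: [2.222, 2.22, 0.001]
contact_force: [-1.4, -0.2, 1.7]
width: 0.415
finger_force: 15.0
time_s: 8.5
position: [575.8, 83.4, 98.3]
orientation: [-2.222, -2.22, 0.002]
contact_force: [0.2, -0.2, -0.1]
width: 0.415
finger_force: 15.0
[575.8  83.4  98.3]
top 0.63 [228.5 212.7] 20 [487.4 264.2] [483.5 241.3]
top 0.46 [390.  203.2] 2019 [ 536.  -290.7] [ 528.7 -274.8]
top 0.25 [454.8 201.5] 3376 [ 548.5 -514.2] [ 540.3 -482.8]
side 0.88 [305.6 281.6] 313 [500.4 176.3] [453.1 252.8]
side 0.79 [328.9 321.4] 369 [391.9 254.6] [355.8 323. ]
side 0.76 [297.9 222.6] 224 [638.5  -7.9] [577.   87.4]
side 0.66 [292.8 304.9] 323 [486.8 254.8] [440.9 323.1]
side 0.6 [323.  262.1] 282 [498.6  95. ] [451.5 179.8]
side 0.56 [233.4 273.2] 334 [667.7 242.4] [603.1 312. ]
side 0.54 [256.1 287.9] 324 [590.6 254.4] [534.  322.7]
```

```bash
python3 -m creep '[-0.5,-0.2,0.05,0,0,0,0, -0.5,-0.3,0.08,0,0,0,0, -0.5,-0.4,0.09,0,0,0,0, -0.5,-0.3,0.08,0,0,0,0, -0.5,-0.147,0.013,0,0,0,0, -0.5,0,0,0.1,0,0,0, -0.5,0,0,0.15,0,0,0, -0.5,0,0,0.1,0,0,0, -0.5,0,0,0,0,0,0, -0.5,0,0,0,0,0,0]'
python3 -c "
from h import *
o=observe();print(np.round(o['position'],1))
im=capture('side');A=cv2.resize(im[180:250,275:355,::-1],None,fx=7,fy=7,interpolation=cv2.INTER_NEAREST);cv2.imwrite('pics/w1.png',A)
for s,q,m in masks('side','sleeve1'): print(round(s,2),np.round(q,1),m.sum(),np.round(fitcyl('side',q,o['position'][2]-9.4),1))
"
```

```text
time_s: 9.95
position: [607.5, -50.8, 64.0]
orientation: [-2.222, -2.221, -0.0]
contact_force: [-0.1, 0.3, -0.5]
width: 0.415
finger_force: 15.0
[607.5 -50.8  64. ]
0.94 [328.5 321.5] 366 [370.5 296.7]
0.79 [292.6 304.9] 311 [459.2 296.5]
0.71 [276.4 266.9] 292 [555.3 216.8]
0.67 [256.1 288.2] 309 [555.6 296.7]
0.65 [323.2 261.9] 265 [469.8 145.6]
0.59 [305.5 280.9] 304 [473.2 220.9]
0.53 [314.4 203.9] 162 [606.3 -43.2]
0.52 [232.9 273.6] 280 [628.6 286.4]
```

View pics/w1.png

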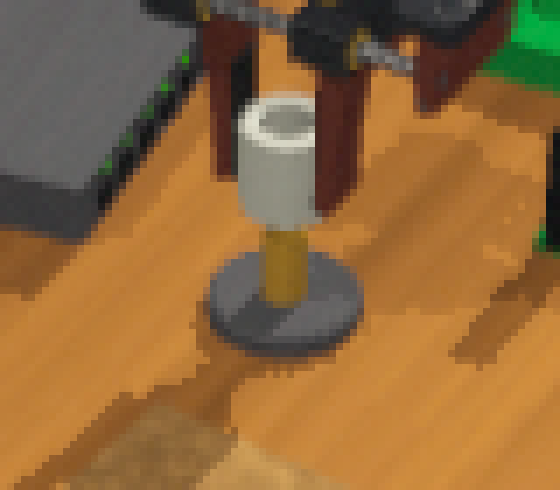

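White sleeve's axis is at crop column ~285 and the pin's is at ~285, so they are aligned. Lowering slowly.

```bash
python3 -m creep '[-0.5,0,0,0.05,0,0,0, -0.5,0,0,0.03,0,0,0, -0.5,0,0,0.03,0,0,0, -0.5,0,0,0.03,0,0,0, -0.5,0,0,0.03,0,0,0, -0.5,0,0,0.03,0,0,0, -0.5,0,0,0,0,0,0, -0.5,0,0,0,0,0,0, -0.5,0,0,0,0,0,0, -0.5,0,0,0,0,0,0]'
```

```text
time_s: 11.3
position: [607.5, -51.3, 44.2]
orientation: [2.222, 2.22, 0.0]
contact_force: [0.3, 0.5, -0.8]
width: 0.418
finger_force: 15.0
```

```bash
python3 -m creep '[-0.5,0,0,0.04,0,0,0, -0.5,0,0,0.04,0,0,0, -0.5,0,0,0.04,0,0,0, -0.5,0,0,0.04,0,0,0, -0.5,0,0,0.04,0,0,0, -0.5,0,0,0.03,0,0,0, -0.5,0,0,0,0,0,0, -0.5,0,0,0,0,0,0, 0.1,0,0,0,0,0,0, 0.1,0,0,0,0,0,0]'
python3 -m creep '[0.1,0,0,0,0,0,0, 0.1,0,0,0,0,0,0, 0.1,0,0,0,0,0,0, 0.1,0,0,0,0,0,0, -0.5,0,0,0,0,0,0, -0.5,0,0,0,0,0,0, -0.5,0,0,0,0,0,0, -0.5,0,0,0,0,0,0, -0.5,0,0,0,0,0,0, -0.5,0,0,0,0,0,0]'
python3 -c "
from h import *
im=capture('side');cv2.imwrite('pics/w2.png',cv2.resize(im[180:250,275:355,::-1],None,fx=7,fy=7,interpolation=cv2.INTER_NEAREST))
o=observe();print(np.round(o['position'],2),o['contact_force'],o['width'])"
```

```text
time_s: 12.55
position: [607.6, -51.3, 21.3]
orientation: [2.222, 2.22, 0.0]
contact_force: [-0.5, -0.6, -0.1]
width: 0.545
finger_force: 0.0
time_s: 13.8
position: [607.4, -51.3, 21.1]
orientation: [2.222, 2.22, 0.0]
contact_force: [-0.2, -1.3, -0.3]
width: 0.419
finger_force: 15.0
[607.39 -51.29  21.06] [-1.10836893 -0.64135149 -0.64607337] 0.4130348176585474
```

View pics/w2.png

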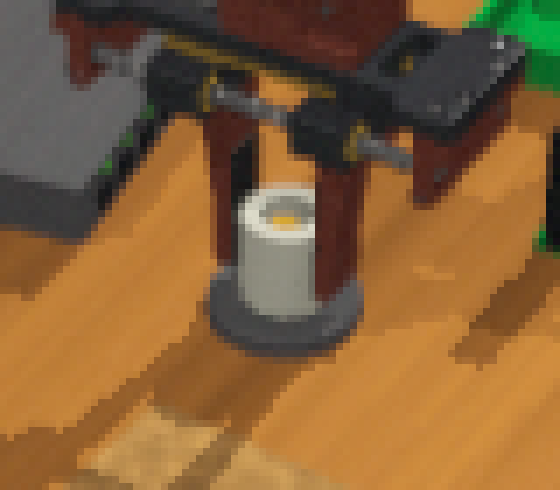

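White is seated on the foot, with the pin tip visible in its bore. It fits, so it goes to the tray.

```bash
python3 -m creep '[-0.5,0,0,-0.15,0,0,0, -0.5,0,0,-0.3,0,0,0, -0.5,0,0,-0.3,0,0,0, -0.5,-0.3,-0.02,0,0,0,0, -0.5,-0.4,-0.03,0,0,0,0, -0.5,-0.5,-0.03,0,0,0,0, -0.5,-0.5,-0.03,0,0,0,0, -0.5,-0.4,-0.03,0,0,0,0, -0.5,-0.3,-0.02,0,0,0,0, -0.5,-0.13,0,0,0,0,0]'
python3 - <<'E'
from h import *
import itertools
o=observe();print(np.round(o["position"],1))
cs=("side",)
im=capture("side"); cv2.imwrite("pics/s3.png",im[:,:,::-1])
im=cv2.imread("pics/top0.png")[:,:,::-1]; ims=cv2.imread("pics/side0.png")[:,:,::-1]
def green(im):
    h=cv2.cvtColor(np.ascontiguousarray(im),cv2.COLOR_RGB2HSV); m=((h[...,0]>50)&(h[...,0]<75)&(h[...,1]>150)).astype(np.uint8)
    k,l,st,ce=cv2.connectedComponentsWithStats(m); return (l==1+np.argmax(st[1:,4])).astype(np.uint8)
def model(c,p):
    x,y,w=p; cc,ss=np.cos(w),np.sin(w); W=lambda u,v,z:proj(c,(x+cc*u-ss*v,y+ss*u+cc*v,z))*8
    m=np.zeros((3200,5120),np.uint8)
    for B in((-55,55,-95,95,0,22),(-138,-55,-12,12,0,8)):
        P=np.array([W(u,v,z) for u in B[:2] for v in B[2:4] for z in B[4:]],np.float32)
        cv2.fillConvexPoly(m,cv2.convexHull(P+4).astype(int),1)
    return cv2.resize(m.astype(np.float32),(640,400),interpolation=cv2.INTER_AREA)
for c,I in(("top",im),("side",ims)):
    g=green(I); g=cv2.morphologyEx(g,cv2.MORPH_CLOSE,np.ones((3,3)))
    best=None;p=np.array([536,-307,-1.49]);st=np.array([8,8,.06])
    cost=lambda p:np.abs(model(c,p)-g).sum()
    b=cost(p)
    for _ in range(5):
        imp=True
        while imp:
            imp=False
            for i in range(3):
                for s in(1,-1):
                    q=p.copy();q[i]+=s*st[i];v=cost(q)
                    if v<b: b,p,imp=v,q,True
        st/=2
    print(c,"tray",np.round(p,3),"cost",b,g.sum(), "handle",p[:2]-150*np.array([np.cos(p[2]),np.sin(p[2])]))
E
```

```text
time_s: 15.1
position: [591.0, -305.9, 97.0]
orientation: [2.224, 2.218, 0.0]
contact_force: [0.9, 0.8, 0.4]
width: 0.42
finger_force: 15.0
[ 591.  -305.9   97. ]
top tray [ 541.   -303.     -1.52] cost 304.0 1676 handle [ 533.38382726 -153.1934784 ]
side tray [ 536.    -301.      -1.505] cost 137.0 1662 handle [ 526.1376705  -151.32456963]
```

```bash
python3 -m creep '[-0.5,0.03,0,0.2,0,0,0, -0.5,0,0,0.25,0,0,0, -0.5,0,0,0.2,0,0,0, -0.5,0,0,0.1,0,0,0, -0.5,0,0,0.04,0,0,0, -0.5,0,0,0,0,0,0, 0.1,0,0,0,0,0,0, 0.1,0,0,0,0,0,0, 0.1,0,0,0,0,0,0, 0.1,0,0,0,0,0,0]'
python3 -m creep '[0.1,0,0,-0.2,0,0,0, 0.1,0,0,-0.3,0,0,0, 0.1,0,0,-0.4,0,0,0, 0.36,0.3,0,-0.1,0,0,0, 0.36,0.4,0,0,0,0,0, 0.36,0.5,0,0,0,0,0, 0.36,0.5,0,0,0,0,0, 0.36,0.5,0,0,0,0,0, 0.36,0.5,0,0,0,0,0, 0.36,0.4,0,0,0,0,0]'
python3 - <<'E'
from h import *
o=observe();print(np.round(o["position"],1))
im=capture("side")
for s,q,m in masks("side","sleeve1"): print(round(s,2),np.round(q,1),m.sum(),im[m].mean(0).astype(int),np.round(fitcyl("side",q),1),np.round(fitcyl("side",q,5),1))
for d in trace("side","tray")[:1]: print(d["bbox"])
E
```

```text
time_s: 16.4
position: [591.2, -301.3, 17.2]
orientation: [2.223, 2.22, 0.0]
contact_force: [0.7, 0.2, -0.3]
width: 0.545
finger_force: 0.0
time_s: 17.65
position: [591.8, 10.6, 118.6]
orientation: [2.221, 2.22, 0.002]
contact_force: [0.5, -0.2, 0.5]
width: 0.68
finger_force: 0.0
[591.8  10.6 118.6]
0.82 [323.2 261.6] 294 [ 32  78 138] [499.1  93.1] [496.5  97.9]
0.82 [233.1 272.9] 245 [156 131   0] [669.  242.2] [665.4 246.1]
0.8 [305.7 281.2] 307 [33 30 29] [500.8 175. ] [498.1 179.3]
0.74 [360.1 176.5] 172 [152 153 137] [ 594.9 -308.8] [ 591.7 -301.7]
0.74 [256.3 288.2] 311 [159  82   1] [589.6 254.9] [586.5 258.7]
0.69 [232.6 240.3] 312 [174 171 155] [746.6 145.2] [742.6 149.6]
0.63 [328.6 321.1] 375 [172 146   0] [392.6 254.4] [390.6 258.2]
0.5 [276.7 267.1] 284 [167 141   1] [588.7 170.2] [585.6 174.5]
[339.7, 169.5, 408.5, 217.8]
```

```bash
python3 -m creep '[0.36,0.4,-0.02,0,0,0,0, 0.36,0.4,0,0,0,0,0, 0.36,0.4,0,0.1,0,0,0, 0.36,0.3,0,0.2,0,0,0, 0.36,0.06,0,0.2,0,0,0, 0.36,0,0,0.1,0,0,0, 0.36,0,0,0,0,0,0, 0.36,0,0,0,0,0,0, 0.36,0,0,0,0,0,0, 0.36,0,0,0,0,0,0]'; python3 -c "
from h import *
print(np.round(observe()['position'],1))"
```

```text
time_s: 19.05
position: [589.9, 164.5, 57.6]
orientation: [2.223, 2.22, 0.001]
contact_force: [-1.0, -0.0, 0.4]
width: 0.677
finger_force: 0.0
[589.9 164.5  57.6]
```

```bash
python3 -m creep '[0.36,0.025,-0.01,0.1,0,0,0, 0.36,0,0,0.15,0,0,0, 0.36,0,0,0.13,0,0,0, 0.36,0,0,0.1,0,0,0, 0.36,0,0,0,0,0,0, 0.36,0,0,0,0,0,0, -0.5,0,0,0,0,0,0, -0.5,0,0,0,0,0,0, -0.5,0,0,0,0,0,0, -0.5,0,0,0,0,0,0]' 15
python3 -m creep '[-0.5,0,0,0,0,0,0, -0.5,0,0,-0.2,0,0,0, -0.5,0,0,-0.3,0,0,0, -0.5,-0.1,0,-0.3,0,0,0, -0.5,-0.3,0.04,-0.1,0,0,0, -0.5,-0.5,0.04,0,0,0,0, -0.5,-0.5,0.04,0,0,0,0, -0.5,-0.4,0.04,0,0,0,0, -0.5,-0.3,0.02,0,0,0,0, -0.5,-0.08,0,0,0,0,0]' 15
python3 -c "
from h import *
print(np.round(observe()['position'],1))"
```

```text
time_s: 20.3
position: [588.9, 167.3, 9.5]
orientation: [2.222, 2.22, 0.001]
contact_force: [-0.3, 0.2, 2.2]
width: 0.42
finger_force: 15.0
time_s: 21.55
position: [606.5, -52.4, 100.0]
orientation: [2.225, 2.217, 0.001]
contact_force: [-0.8, 0.3, -0.4]
width: 0.421
finger_force: 15.0
[606.5 -52.4 100. ]
```

```bash
python3 -m creep '[-0.5,0.01,0.01,0.1,0,0,0, -0.5,0,0,0.15,0,0,0, -0.5,0,0,0.1,0,0,0, -0.5,0,0,0.05,0,0,0, -0.5,0,0,0.03,0,0,0, -0.5,0,0,0.03,0,0,0, -0.5,0,0,0.03,0,0,0, -0.5,0,0,0.03,0,0,0, -0.5,0,0,0.03,0,0,0, -0.5,0,0,0,0,0,0]' 15
python3 -c "
from h import *
o=observe();print(np.round(o['position'],1),np.round(o['contact_force'],1))"
```

```text
time_s: 22.8
position: [607.3, -49.8, 43.9]
orientation: [-2.222, -2.22, 0.0]
contact_force: [0.8, -0.9, -1.4]
width: 0.422
finger_force: 15.0
[607.3 -49.8  43.9] [ 0.8 -0.9 -1.4]
```

```bash
python3 -m creep '[-0.5,-0.01,0,0.01,0,0,0, -0.5,0,0,0.01,0,0,0, -0.5,0,0,0.01,0,0,0, -0.5,0,0,0,0,0,0, -0.5,0,0,0,0,0,0, 0,0,0,0,0,0,0, 0,0,0,0,0,0,0, 0,0,0,0,0,0,0, 0,0,0,0,0,0,0, 0,0,0,0,0,0,0]' 15
python3 -c "
from h import *
im=capture('side');cv2.imwrite('pics/y1.png',cv2.resize(im[180:250,275:355,::-1],None,fx=7,fy=7,interpolation=cv2.INTER_NEAREST))
o=observe();print(np.round(o['position'],2),o['contact_force'],o['width'])
for s,q,m in masks('side','sleeve2'):
    if abs(q-[314,215]).max()<20: print(round(s,2),np.round(q,1),m.sum(),[np.round(fitcyl('side',q,z),1) for z in(10,20,30)])"
```

```text
time_s: 24.05
position: [607.4, -50.8, 41.1]
orientation: [2.223, 2.22, 0.0]
contact_force: [1.3, 0.1, -0.2]
width: 0.498
finger_force: 0.0
[607.42 -50.8   41.09] [ 0.34933951 -0.32072476  0.02044113] 0.5011547286374288
0.52 [315. 211.] 226 [array([618.4, -67.6]), array([611.7, -56.2]), array([605. , -44.7])]
```

View pics/y1.png

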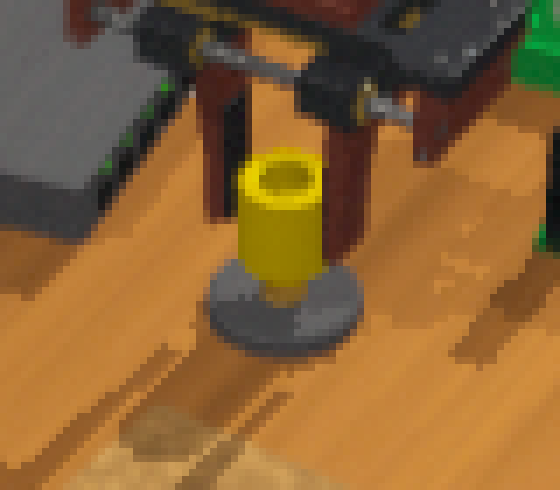

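Yellow stops ~20 mm above the foot and stands upright, so it sticks and goes to the bin.

```bash
python3 -m creep '[-0.5,0,0,0,0,0,0, -0.5,0,0,0,0,0,0, -0.5,0,0,0,0,0,0, -0.5,0,0,0,0,0,0, -0.5,0,0,-0.2,0,0,0, -0.5,0,0,-0.3,0,0,0, -0.5,0.2,-0.02,-0.2,0,0,0, -0.5,0.4,-0.02,0,0,0,0, -0.5,0.5,-0.02,0,0,0,0, -0.5,0.5,-0.02,0,0,0,0]' 15
python3 -m creep '[-0.5,0.5,-0.02,0,0,0,0, -0.5,0.5,-0.02,0,0,0,0, -0.5,0.5,0,0,0,0,0, -0.5,0.5,0,0,0,0,0, -0.5,0.4,0,0,0,0,0, -0.5,0.3,0,0,0,0,0, -0.5,0.2,0,0,0,0,0, -0.5,0,0,0,0,0,0, -0.5,0,0,0,0,0,0, -0.5,0,0,0,0,0,0]'
python3 -c "
from h import *
o=observe();print(np.round(o['position'],1),np.round(o['contact_force'],1),o['width'])
for c,q in(('top',(189.6,192.8)),('side',(228.4,342.7))):
    print(c,least_squares(lambda p:hullc(c,boxc(p[0],p[1],0,170,110,30))-q,(555,410),diff_step=.01).x)
"
```

```text
time_s: 25.4
position: [599.1, 111.7, 112.2]
orientation: [2.222, 2.22, 0.001]
contact_force: [0.8, -0.1, -0.3]
width: 0.418
finger_force: 14.9
time_s: 26.65
position: [596.0, 398.0, 111.1]
orientation: [-2.224, -2.219, 0.001]
contact_force: [0.2, 0.0, 0.3]
width: 0.423
finger_force: 14.9
[596.  398.  111.1] [0.2 0.  0.3] 0.42338535206214817
top [552.75366649 404.23403445]
side [552.40636348 408.56882511]
```

```bash
python3 -m creep '[-0.5,0.085,-0.07,0.2,0,0,0, -0.5,0,0,0.25,0,0,0, -0.5,0,0,0.25,0,0,0, -0.5,0,0,0.15,0,0,0, -0.5,0,0,0.06,0,0,0, -0.5,0,0,0,0,0,0, -0.5,0,0,0,0,0,0, 0,0,0,0,0,0,0, 0,0,0,0,0,0,0, 0,0,0,0,0,0,0]'
python3 -m creep '[0,0,0,-0.2,0,0,0, 0,0,0,-0.3,0,0,0, 0,0,0,-0.3,0,0,0, 0.36,-0.2,0,0,0,0,0, 0.36,-0.4,0,0,0,0,0, 0.36,-0.4,0,0,0,0,0, 0.36,-0.3,0,0,0,0,0, 0.36,-0.2,0,0,0,0,0, 0.36,0,0,0,0,0,0, 0.36,0,0,0,0,0,0]'
python3 - <<'E'
from h import *
o=observe();print(np.round(o["position"],1))
for c in("side","top"):
  im=capture(c)
  for s,q,m in masks(c,"sleeve1"): print(c,round(s,2),np.round(q,1),m.sum(),im[m].mean(0).astype(int),np.round(fitcyl(c,q),1),np.round(fitcyl(c,q,5),1))
E
```

```text
time_s: 27.9
position: [588.9, 407.8, 20.4]
orientation: [2.223, 2.22, 0.001]
contact_force: [-0.2, -0.9, 0.5]
width: 0.501
finger_force: 0.0
time_s: 29.15
position: [588.9, 258.3, 100.1]
orientation: [-2.222, -2.22, -0.001]
contact_force: [0.2, 0.2, -0.6]
width: 0.68
finger_force: 0.0
[588.9 258.3 100.1]
side 0.88 [233.3 273.2] 300 [165 138   0] [667.9 242.5] [664.3 246.4]
side 0.88 [328.5 321.5] 359 [167 141   0] [392.2 255.5] [390.2 259.2]
side 0.77 [360.4 177.2] 189 [142 146 128] [ 592.2 -305.6] [ 589.  -298.6]
side 0.7 [323.1 261.9] 283 [ 25  67 123] [498.7  94.2] [496.1  98.9]
side 0.67 [402.1 145.1] 2334 [160 127  83] [ 558.6 -565.6] [ 555.7 -557.1]
side 0.64 [305.5 281.3] 310 [29 26 25] [501.2 175.4] [498.5 179.6]
side 0.63 [256.2 287.9] 329 [170  90   1] [590.4 254.2] [587.3 258. ]
side 0.59 [214.2 331.5] 406 [167 138   0] [591.6 406. ] [588.4 409. ]
side 0.34 [315.1 222. ] 305 [99 86 68] [598.8 -35. ] [595.6 -29.6]
top 0.67 [238.5 160.3] 135 [217 186  60] [671.  239.8] [670.1 238.6]
top 0.63 [256.2 209. ] 98 [63 50 39] [502.8 169.6] [502.5 168.7]
top 0.51 [279.4 210.6] 111 [ 77  97 153] [499.5  89.5] [499.2  88.9]
top 0.43 [232.7 212.6] 122 [223 196  63] [488.1 249.9] [487.8 248.6]
top 0.38 [232.6 239.8] 83 [216 187  62] [395.5 245. ] [395.6 243.8]
```

Yellow stands in the bin. Next is orange at (590.5, 252).

```bash
python3 -m creep '[0.36,-0.063,0.015,0.2,0,0,0, 0.36,0,0,0.3,0,0,0, 0.36,0,0,0.2,0,0,0, 0.36,0,0,0.15,0,0,0, 0.36,0,0,0.056,0,0,0, 0.36,0,0,0,0,0,0, -0.5,0,0,0,0,0,0, -0.5,0,0,0,0,0,0, -0.5,0,0,0,0,0,0, -0.5,0,0,0,0,0,0]' 15
python3 -m creep '[-0.5,0,0,0,0,0,0, -0.5,0,0,-0.2,0,0,0, -0.5,0,0,-0.3,0,0,0, -0.5,-0.2,0.02,-0.3,0,0,0, -0.5,-0.4,0.03,-0.1,0,0,0, -0.5,-0.5,0.03,0,0,0,0, -0.5,-0.5,0.03,0,0,0,0, -0.5,-0.5,0.03,0,0,0,0, -0.5,-0.5,0.03,0,0,0,0, -0.5,-0.3,0,0,0,0,0]' 15
python3 -c "
from h import *
print(np.round(observe()['position'],1))"
```

```text
time_s: 30.6
position: [590.6, 251.6, 10.2]
orientation: [2.222, 2.22, 0.002]
contact_force: [-1.4, -0.0, 5.6]
width: 0.432
finger_force: 15.0
time_s: 31.85
position: [607.0, -41.0, 100.6]
orientation: [2.224, 2.218, 0.001]
contact_force: [-0.3, -0.9, -1.1]
width: 0.435
finger_force: 15.0
[607.  -41.  100.6]
```

```bash
python3 -m creep '[-0.5,-0.1,0.005,0,0,0,0, -0.5,0,0,0.1,0,0,0, -0.5,0,0,0.15,0,0,0, -0.5,0,0,0.11,0,0,0, -0.5,0,0,0,0,0,0, -0.5,0,0,0,0,0,0, -0.5,0,0,0,0,0,0, -0.5,0,0,0,0,0,0, -0.5,0,0,0,0,0,0, -0.5,0,0,0,0,0,0]' 15
python3 -c "
from h import *
im=capture('side');cv2.imwrite('pics/o1.png',cv2.resize(im[180:250,275:355,::-1],None,fx=7,fy=7,interpolation=cv2.INTER_NEAREST))
o=observe();print(np.round(o['position'],2),o['contact_force'],o['width'])"
```

```text
time_s: 33.1
position: [607.5, -48.6, 63.6]
orientation: [2.222, 2.22, 0.0]
contact_force: [-0.6, 0.1, -0.9]
width: 0.439
finger_force: 15.0
[607.43 -48.65  63.58] [-0.26072893  0.2922796  -0.44525995] 0.43472956273465696
```

View pics/o1.png

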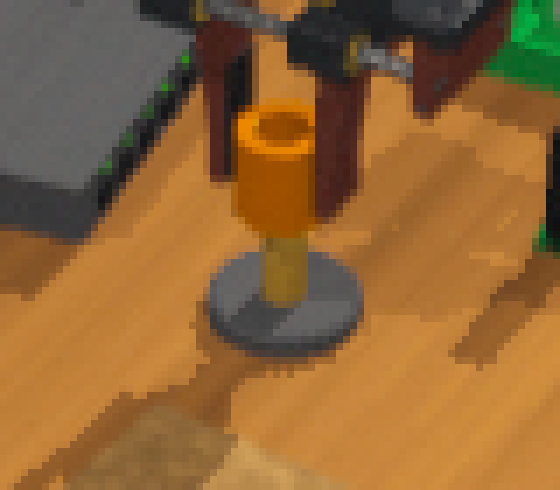

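```bash
python3 -m creep '[-0.5,-0.028,0,0,0,0,0, -0.5,0,0,0,0,0,0, -0.5,0,0,0.04,0,0,0, -0.5,0,0,0.03,0,0,0, -0.5,0,0,0.03,0,0,0, -0.5,0,0,0.03,0,0,0, -0.5,0,0,0.03,0,0,0, -0.5,0,0,0.03,0,0,0, -0.5,0,0,0,0,0,0, -0.5,0,0,0,0,0,0]' 15
python3 -c "
from h import *
o=observe();print(np.round(o['position'],2),o['contact_force'],o['width'])"
```

```text
time_s: 34.4
position: [607.5, -51.4, 44.5]
orientation: [2.222, 2.22, 0.0]
contact_force: [-0.5, -0.2, -0.6]
width: 0.439
finger_force: 15.0
[607.47 -51.4   44.54] [-0.54690158 -0.18453764 -0.62654541] 0.43932074180501557
```

```bash
python3 -m creep '[-0.5,0,0,0.04,0,0,0, -0.5,0,0,0.04,0,0,0, -0.5,0,0,0.04,0,0,0, -0.5,0,0,0.04,0,0,0, -0.5,0,0,0.04,0,0,0, -0.5,0,0,0.025,0,0,0, -0.5,0,0,0,0,0,0, -0.5,0,0,0,0,0,0, 0.05,0,0,0,0,0,0, 0.05,0,0,0,0,0,0]'
python3 -m creep '[0.05,0,0,0,0,0,0, 0.05,0,0,0,0,0,0, 0.05,0,0,0,0,0,0, 0.05,0,0,0,0,0,0, 0.05,0,0,0,0,0,0, -0.5,0,0,0,0,0,0, -0.5,0,0,0,0,0,0, -0.5,0,0,0,0,0,0, -0.5,0,0,0,0,0,0, -0.5,0,0,0,0,0,0]'
python3 -c "
from h import *
o=observe();print(np.round(o['position'],2),o['contact_force'],o['width'])
im=capture('side')
for s,q,m in masks('side','sleeve3'):
    if abs(q-[314,215]).max()<20: print(round(s,2),np.round(q,1),m.sum(),[np.round(fitcyl('side',q,z),1) for z in(10,20,30)])
import glob
A=im[180:250,275:355]; cv2.imwrite('pics/o2.png',cv2.resize(A[:,:,::-1],None,fx=7,fy=7,interpolation=cv2.INTER_NEAREST))
print(A[20:50,40].tolist()[::3])"
```

```text
time_s: 35.65
position: [607.6, -51.4, 22.2]
orientation: [2.222, 2.22, 0.0]
contact_force: [-0.8, -0.4, -0.6]
width: 0.522
finger_force: 0.0
time_s: 36.9
position: [607.4, -51.4, 22.0]
orientation: [-2.223, -2.22, -0.0]
contact_force: [-0.8, -0.2, 0.8]
width: 0.435
finger_force: 15.0
[607.4  -51.38  21.96] [-0.82910284 -0.21447599  0.7963301 ] 0.43494487049695446
0.48 [313.9 217.3] 151 [array([605.9, -40.7]), array([599.4, -29.6]), array([592.9, -18.5])]
[[189, 126, 55], [197, 132, 62], [207, 127, 14], [148, 75, 0], [217, 162, 38], [157, 79, 0], [159, 80, 0], [157, 79, 0], [152, 77, 0], [71, 70, 69]]
```

Orange is right down: the brass tip shows in its bore and the foot is directly below it, as with white. It goes to the tray.

```bash
python3 -m creep '[-0.5,0,0,-0.15,0,0,0, -0.5,0,0,-0.3,0,0,0, -0.5,0,0,-0.3,0,0,0, -0.5,-0.3,-0.09,0,0,0,0, -0.5,-0.4,-0.11,0,0,0,0, -0.5,-0.5,-0.13,0,0,0,0, -0.5,-0.5,-0.13,0,0,0,0, -0.5,-0.4,-0.12,0,0,0,0, -0.5,-0.3,-0.12,0,0,0,0, -0.5,-0.12,0,0,0,0,0]'
python3 -m creep '[-0.5,0,0,0.1,0,0,0, -0.5,0,0,0.2,0,0,0, -0.5,0,0,0.25,0,0,0, -0.5,0,0,0.15,0,0,0, -0.5,0,0,0.08,0,0,0, -0.5,0,0,0,0,0,0, 0.05,0,0,0,0,0,0, 0.05,0,0,0,0,0,0, 0.05,0,0,0,0,0,0, 0.05,0,0,0,0,0,0]'
python3 -m creep '[0.05,0,0,-0.2,0,0,0, 0.05,0,0,-0.3,0,0,0, 0.05,0,0,-0.4,0,0,0, 0.36,0.2,-0.03,-0.1,0,0,0, 0.36,0.4,-0.03,0,0,0,0, 0.36,0.5,-0.03,0,0,0,0, 0.36,0.5,-0.03,0,0,0,0, 0.36,0.5,-0.03,0,0,0,0, 0.36,0.5,-0.03,0,0,0,0, 0.36,0.5,-0.03,0,0,0,0]'
python3 - <<'E'
from h import *
o=observe();print(np.round(o["position"],1))
for c in("side",):
  im=capture(c)
  for s,q,m in masks(c,"sleeve1"): print(c,round(s,2),np.round(q,1),m.sum(),im[m].mean(0).astype(int),np.round(fitcyl(c,q),1),np.round(fitcyl(c,q,5),1))
E
```

```text
time_s: 38.25
position: [536.5, -304.9, 97.9]
orientation: [2.225, 2.218, 0.0]
contact_force: [0.8, 0.8, -1.0]
width: 0.434
finger_force: 15.0
time_s: 39.5
position: [537.2, -303.4, 19.2]
orientation: [2.222, 2.22, 0.0]
contact_force: [0.2, 0.3, -0.2]
width: 0.527
finger_force: 0.0
time_s: 40.75
position: [515.1, 9.0, 118.9]
orientation: [-2.222, -2.22, 0.001]
contact_force: [-0.4, -1.4, -0.3]
width: 0.68
finger_force: 0.0
[515.1   9.  118.9]
side 0.91 [292.7 304.8] 320 [154 129   0] [487.  254.7] [484.4 258.5]
side 0.88 [328.6 321.4] 361 [171 145   0] [392.4 255. ] [390.4 258.8]
side 0.77 [233.1 273.5] 330 [168 139   2] [667.7 243.8] [664.1 247.7]
side 0.67 [323.2 261.9] 288 [ 30  77 137] [498.5  94.2] [495.9  98.9]
side 0.63 [305.5 280.9] 322 [36 32 29] [501.9 174.2] [499.3 178.5]
side 0.58 [214.3 331.2] 363 [170 144   0] [591.9 405.2] [588.8 408.2]
side 0.55 [377.3 182.6] 137 [159  87   1] [ 533.3 -305.6] [ 530.5 -298.6]
side 0.53 [383.4 194.5] 1028 [ 21 110  43] [ 490.5 -256.3] [ 488.  -249.6]
```

```bash
python3 -m creep '[0.36,0.3,-0.08,0,0,0,0, 0.36,0.3,-0.08,0.1,0,0,0, 0.36,0.2,0,0.2,0,0,0, 0.36,0.05,0,0.3,0,0,0, 0.36,0,0,0.1,0,0,0, 0.36,0,0,0,0,0,0, 0.36,0,0,0,0,0,0, 0.36,0,0,0,0,0,0, 0.36,0,0,0,0,0,0, 0.36,0,0,0,0,0,0]'; python3 -c "
from h import *
print(np.round(observe()['position'],1))"
```

```text
time_s: 42.1
position: [500.7, 91.7, 49.3]
orientation: [2.222, 2.22, 0.001]
contact_force: [0.2, 0.4, -0.2]
width: 0.678
finger_force: 0.0
[500.7  91.7  49.3]
```

```bash
python3 -m creep '[0.36,0,-0.015,0.1,0,0,0, 0.36,0,0,0.15,0,0,0, 0.36,0,0,0.1,0,0,0, 0.36,0,0,0.045,0,0,0, 0.36,0,0,0,0,0,0, 0.36,0,0,0,0,0,0, -0.5,0,0,0,0,0,0, -0.5,0,0,0,0,0,0, -0.5,0,0,0,0,0,0, -0.5,0,0,0,0,0,0]' 15
python3 -m creep '[-0.5,0,0,0,0,0,0, -0.5,0,0,-0.2,0,0,0, -0.5,0,0,-0.3,0,0,0, -0.5,-0.1,0.1,-0.3,0,0,0, -0.5,-0.3,0.2,-0.1,0,0,0, -0.5,-0.4,0.3,0,0,0,0, -0.5,-0.4,0.3,0,0,0,0, -0.5,-0.2,0.18,0,0,0,0, -0.5,-0.03,0,0,0,0,0, -0.5,0,0,0,0,0,0]' 15
python3 -c "
from h import *
print(np.round(observe()['position'],1))"
```

```text
time_s: 43.35
position: [499.2, 91.7, 9.7]
orientation: [2.222, 2.22, 0.001]
contact_force: [-0.3, 0.4, 2.4]
width: 0.436
finger_force: 15.0
time_s: 44.6
position: [605.8, -51.1, 99.0]
orientation: [-2.222, -2.219, 0.001]
contact_force: [-0.7, 0.6, -0.8]
width: 0.433
finger_force: 15.0
[605.8 -51.1  99. ]
```

```bash
python3 -m creep '[-0.5,0,0.015,0.1,0,0,0, -0.5,0,0,0.15,0,0,0, -0.5,0,0,0.1,0,0,0, -0.5,0,0,0.04,0,0,0, -0.5,0,0,0.03,0,0,0, -0.5,0,0,0.03,0,0,0, -0.5,0,0,0.03,0,0,0, -0.5,0,0,0.03,0,0,0, -0.5,0,0,0.03,0,0,0, -0.5,0,0,0,0,0,0]' 15
python3 -c "
from h import *
o=observe();print(np.round(o['position'],2),o['contact_force'],o['width'])"
```

```text
time_s: 45.85
position: [608.3, -51.4, 45.2]
orientation: [-2.222, -2.22, 0.0]
contact_force: [-0.4, -0.2, -0.9]
width: 0.434
finger_force: 15.0
[608.26 -51.38  45.24] [-0.37438391 -0.16342319 -0.92110081] 0.43399003495259153
```

```bash
python3 -m creep '[-0.5,0,-0.01,0.01,0,0,0, -0.5,0,0,0.01,0,0,0, -0.5,0,0,0.01,0,0,0, -0.5,0,0,0.01,0,0,0, -0.5,0,0,0,0,0,0, 0.05,0,0,0,0,0,0, 0.05,0,0,0,0,0,0, 0.05,0,0,0,0,0,0, 0.05,0,0,0,0,0,0, 0.05,0,0,0,0,0,0]' 15
python3 -c "
from h import *
im=capture('side');cv2.imwrite('pics/b1.png',cv2.resize(im[180:250,275:355,::-1],None,fx=7,fy=7,interpolation=cv2.INTER_NEAREST))
o=observe();print(np.round(o['position'],2),o['contact_force'],o['width'])
print(im[195:235,315].tolist()[::2])"
```

```text
time_s: 47.1
position: [607.4, -51.4, 41.5]
orientation: [-2.223, -2.22, -0.0]
contact_force: [-0.1, 0.4, 0.3]
width: 0.521
finger_force: 0.0
[607.42 -51.42  41.49] [ 0.07940126 -0.82577419  0.26340311] 0.527170549718861
[[187, 122, 58], [190, 126, 58], [191, 127, 57], [151, 120, 127], [17, 67, 125], [15, 59, 116], [21, 80, 152], [22, 100, 184], [17, 62, 123], [19, 64, 124], [21, 64, 122], [19, 64, 123], [26, 63, 117], [128, 93, 26], [115, 90, 53], [69, 68, 67], [72, 71, 71], [63, 61, 64], [111, 76, 50], [188, 125, 54]]
```

View pics/b1.png

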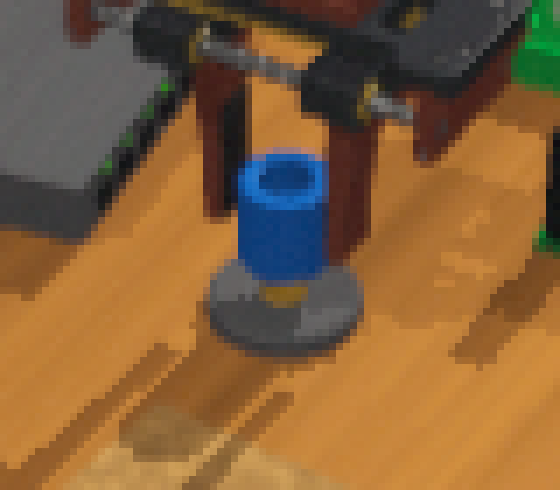

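Blue also stops with the pin visible below it, upright. Blue goes to the bin at (515, 406).

```bash
python3 -m creep '[-0.5,0,0,0,0,0,0, -0.5,0,0,0,0,0,0, -0.5,0,0,0,0,0,0, -0.5,0,0,0,0,0,0, -0.5,0,0,-0.2,0,0,0, -0.5,0,0,-0.3,0,0,0, -0.5,0.2,-0.05,-0.2,0,0,0, -0.5,0.4,-0.1,0,0,0,0, -0.5,0.5,-0.1,0,0,0,0, -0.5,0.5,-0.1,0,0,0,0]' 15
python3 -m creep '[-0.5,0.5,-0.1,0,0,0,0, -0.5,0.5,-0.1,0,0,0,0, -0.5,0.5,-0.1,0,0,0,0, -0.5,0.5,-0.1,0,0,0,0, -0.5,0.4,-0.1,0,0,0,0, -0.5,0.4,-0.06,0,0,0,0, -0.5,0.17,0,0,0,0,0, -0.5,0,0,0.1,0,0,0, -0.5,0,0,0.2,0,0,0, -0.5,0,0,0.2,0,0,0]'
python3 -c "
from h import *
o=observe();print(np.round(o['position'],1),o['width'])"
```

```text
time_s: 48.4
position: [571.7, 111.0, 112.5]
orientation: [2.223, 2.22, 0.001]
contact_force: [0.6, 0.6, -1.2]
width: 0.433
finger_force: 15.0
time_s: 49.65
position: [516.6, 403.9, 59.6]
orientation: [-2.224, -2.219, 0.003]
contact_force: [-0.3, 0.5, 0.1]
width: 0.432
finger_force: 15.0
[516.6 403.9  59.6] 0.43225246201208917
```

```bash
python3 -m creep '[-0.5,0.02,0,0.15,0,0,0, -0.5,0,0,0.15,0,0,0, -0.5,0,0,0.09,0,0,0, -0.5,0,0,0,0,0,0, -0.5,0,0,0,0,0,0, 0.05,0,0,0,0,0,0, 0.05,0,0,0,0,0,0, 0.05,0,0,0,0,0,0, 0.05,0,0,0,0,0,0, 0.05,0,0,0,0,0,0]'
python3 -m creep '[0.05,0,0,-0.2,0,0,0, 0.05,0,0,-0.3,0,0,0, 0.05,0,0,-0.3,0,0,0, 0.36,-0.2,0,0,0,0,0, 0.36,-0.4,-0.02,0,0,0,0, 0.36,-0.5,-0.04,0,0,0,0, 0.36,-0.5,-0.04,0,0,0,0, 0.36,-0.4,-0.04,0,0,0,0, 0.36,-0.3,0,0,0,0,0, 0.36,0,0,0,0,0,0]'
python3 - <<'E'
from h import *
o=observe();print(np.round(o["position"],1))
for c in("side","top"):
  im=capture(c)
  for s,q,m in masks(c,"sleeve1"): print(c,round(s,2),np.round(q,1),m.sum(),im[m].mean(0).astype(int),np.round(fitcyl(c,q),1),np.round(fitcyl(c,q,5),1))
E
```

```text
time_s: 50.9
position: [516.9, 407.7, 22.5]
orientation: [-2.223, -2.22, -0.0]
contact_force: [0.5, -0.7, 0.2]
width: 0.521
finger_force: 0.0
time_s: 52.15
position: [501.5, 175.2, 102.1]
orientation: [-2.226, -2.216, 0.003]
contact_force: [0.6, -0.2, 0.6]
width: 0.681
finger_force: 0.0
[501.5 175.2 102.1]
side 0.91 [240.9 345.6] 396 [ 19  63 123] [519.3 406.3] [516.6 409.2]
side 0.88 [233.2 273. ] 272 [166 140   0] [668.6 242.3] [665.  246.1]
side 0.85 [328.6 321.2] 378 [170 143   0] [392.6 254.5] [390.5 258.3]
side 0.83 [305.7 281. ] 328 [39 34 30] [501.4 174.3] [498.8 178.5]
side 0.83 [292.9 304.7] 354 [166 140   1] [486.9 254.2] [484.4 258. ]
side 0.61 [214.2 331.7] 427 [159 126   0] [591.3 406.4] [588.2 409.3]
side 0.6 [376.1 181.7] 214 [151  91   4] [ 538.7 -308. ] [ 535.9 -301. ]
side 0.44 [360.1 176.9] 174 [149 150 134] [ 593.9 -306.6] [ 590.7 -299.6]
top 0.67 [394.5 186.3] 61 [197 201 179] [ 595.4 -305.8] [ 594.7 -304.8]
top 0.59 [188.6 181.6] 119 [191 154  47] [591.4 408.9] [590.8 407.1]
top 0.59 [186.4 202.4] 111 [ 69  73 128] [518.7 411.3] [518.4 409.5]
top 0.58 [238.6 160.6] 100 [222 196  60] [670.  239.3] [669.1 238.1]
```

```bash
python3 -m creep '[0.36,-0.025,0,0.2,0,0,0, 0.36,0,0,0.3,0,0,0, 0.36,0,0,0.2,0,0,0, 0.36,0,0,0.15,0,0,0, 0.36,0,0,0.07,0,0,0, 0.36,0,0,0,0,0,0, -0.5,0,0,0,0,0,0, -0.5,0,0,0,0,0,0, -0.5,0,0,0,0,0,0, -0.5,0,0,0,0,0,0]' 15
python3 -m creep '[-0.5,0,0,0,0,0,0, -0.5,0,0,-0.2,0,0,0, -0.5,0,0,-0.3,0,0,0, -0.5,-0.1,0.05,-0.3,0,0,0, -0.5,-0.3,0.15,-0.1,0,0,0, -0.5,-0.5,0.25,0,0,0,0, -0.5,-0.5,0.25,0,0,0,0, -0.5,-0.4,0.2,0,0,0,0, -0.5,-0.3,0.15,0,0,0,0, -0.5,-0.12,0,0,0,0,0]' 15
python3 -c "
from h import *
print(np.round(observe()['position'],1))"
```

```text
time_s: 53.6
position: [503.0, 175.3, 11.0]
orientation: [2.222, 2.22, 0.001]
contact_force: [-0.0, 0.0, 5.2]
width: 0.434
finger_force: 15.0
time_s: 54.85
position: [608.0, -48.6, 100.3]
orientation: [2.225, 2.218, 0.0]
contact_force: [0.6, -0.4, 0.3]
width: 0.434
finger_force: 15.0
[608.  -48.6 100.3]
```

```bash
python3 -m creep '[-0.5,0,-0.005,0.1,0,0,0, -0.5,0,0,0.15,0,0,0, -0.5,0,0,0.1,0,0,0, -0.5,0,0,0,0,0,0, -0.5,0,0,0,0,0,0, -0.5,0,0,0,0,0,0, -0.5,0,0,0,0,0,0, -0.5,0,0,0,0,0,0, -0.5,0,0,0,0,0,0, -0.5,0,0,0,0,0,0]' 15
python3 -c "
from h import *
im=capture('side');cv2.imwrite('pics/k1.png',cv2.resize(im[180:250,275:355,::-1],None,fx=7,fy=7,interpolation=cv2.INTER_NEAREST))
o=observe();print(np.round(o['position'],2),o['contact_force'],o['width'])"
```

```text
time_s: 56.1
position: [607.0, -46.9, 65.5]
orientation: [2.223, 2.22, 0.0]
contact_force: [-0.7, -0.3, -0.5]
width: 0.437
finger_force: 15.0
[606.9 -46.9  65.5] [ 0.14804551  0.18079784 -1.02423101] 0.4379509942596796
```

View pics/k1.png

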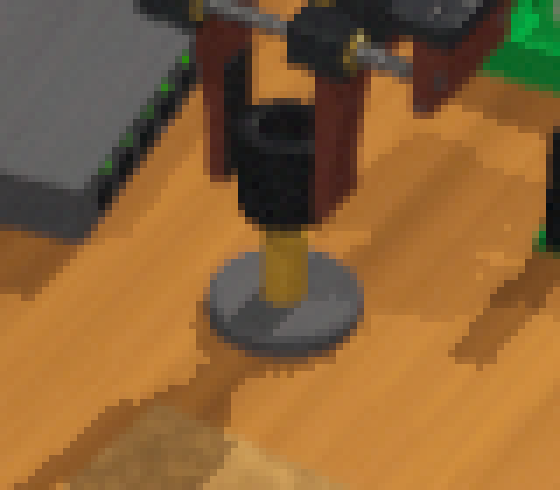

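Black's left edge is at crop column ~236 (aligned was 238), so it is about 1 mm off in y. I'll correct that and lower.

```bash
python3 -m creep '[-0.5,-0.014,0.005,0,0,0,0, -0.5,0,0,0,0,0,0, -0.5,0,0,0.05,0,0,0, -0.5,0,0,0.03,0,0,0, -0.5,0,0,0.03,0,0,0, -0.5,0,0,0.03,0,0,0, -0.5,0,0,0.03,0,0,0, -0.5,0,0,0.03,0,0,0, -0.5,0,0,0,0,0,0, -0.5,0,0,0,0,0,0]' 15
python3 -c "
from h import *
o=observe();print(np.round(o['position'],2),o['contact_force'],o['width'])"
```

```text
time_s: 57.4
position: [607.4, -48.3, 45.5]
orientation: [2.222, 2.22, 0.0]
contact_force: [0.2, -0.9, 0.1]
width: 0.437
finger_force: 15.0
[607.43 -48.31  45.51] [ 0.19316914 -0.89140107  0.05860393] 0.4365652577621748
```

```bash
python3 -m creep '[-0.5,0,0,0.04,0,0,0, -0.5,0,0,0.04,0,0,0, -0.5,0,0,0.04,0,0,0, -0.5,0,0,0.04,0,0,0, -0.5,0,0,0.04,0,0,0, -0.5,0,0,0.03,0,0,0, -0.5,0,0,0,0,0,0, -0.5,0,0,0,0,0,0, 0.05,0,0,0,0,0,0, 0.05,0,0,0,0,0,0]'
python3 -m creep '[0.05,0,0,0,0,0,0, 0.05,0,0,0,0,0,0, 0.05,0,0,0,0,0,0, 0.05,0,0,0,0,0,0, 0.05,0,0,0,0,0,0, -0.5,0,0,0,0,0,0, -0.5,0,0,0,0,0,0, -0.5,0,0,0,0,0,0, -0.5,0,0,0,0,0,0, -0.5,0,0,0,0,0,0]'
python3 -c "
from h import *
o=observe();print(np.round(o['position'],2),o['contact_force'],o['width'])
im=capture('side')
print(im[195:237,315].tolist()[::2])
for d in tip_of('side','tray')[:2]: print(d['score'],d['centre'])
for d in tip_of('side','tray_grip')[:2]: print(d['score'],d['centre'])"
```

```text
time_s: 58.65
position: [607.5, -48.3, 22.7]
orientation: [2.222, 2.22, 0.0]
contact_force: [-0.2, -0.3, 0.8]
width: 0.521
finger_force: 0.0
time_s: 59.9
position: [607.4, -48.3, 22.5]
orientation: [2.223, 2.22, 0.0]
contact_force: [0.1, 0.6, 0.4]
width: 0.435
finger_force: 15.0
[607.42 -48.31  22.48] [0.10339743 0.58491764 0.35211492] 0.4345830625500974
[[159, 109, 69], [80, 81, 78], [184, 121, 53], [164, 106, 49], [196, 131, 57], [193, 128, 61], [33, 31, 33], [11, 14, 15], [173, 129, 39], [87, 70, 47], [21, 24, 24], [21, 19, 20], [23, 24, 23], [23, 23, 27], [21, 22, 25], [42, 41, 43], [72, 70, 70], [62, 61, 62], [108, 74, 47], [139, 88, 39], [146, 94, 44]]
0.61 [372.8, 188.1]
0.59 [360.2, 200.3]
```

Black is right down as well, with the brass tip in its bore and the foot just below. It goes to the tray at x≈475, released just above wall height so the fingers clear the wall.

```bash
python3 -m creep '[-0.5,0,0,-0.15,0,0,0, -0.5,0,0,-0.3,0,0,0, -0.5,0,0,-0.35,0,0,0, -0.5,-0.3,-0.16,0,0,0,0, -0.5,-0.4,-0.22,0,0,0,0, -0.5,-0.5,-0.27,0,0,0,0, -0.5,-0.5,-0.27,0,0,0,0, -0.5,-0.4,-0.22,0,0,0,0, -0.5,-0.3,-0.18,0,0,0,0, -0.5,-0.1,0,0,0,0,0]'
python3 -c "
from h import *
o=observe();print(np.round(o['position'],2))
im=capture('side')
for s,q,m in masks('side','sleeve1'): 
    if q[1]<240: print(round(s,2),np.round(q,1),m.sum(),im[m].mean(0).astype(int),np.round(fitcyl('side',q,5),1))
"
```

```text
time_s: 61.3
position: [474.2, -299.7, 103.4]
orientation: [2.225, 2.217, 0.0]
contact_force: [-0.1, 0.4, -0.8]
width: 0.437
finger_force: 15.0
[ 474.21 -299.66  103.39]
0.54 [359.9 176.7] 190 [148 151 133] [ 591.8 -300.5]
0.53 [384.6 181.6] 176 [155  88   2] [ 513.5 -315.4]
0.44 [396.9 164.2] 191 [31 27 26] [ 521.1 -430.6]
```

```bash
python3 -c "
from h import *
im=capture('side');cv2.imwrite('pics/t1.png',cv2.resize(im[110:240,325:465,::-1],None,fx=4,fy=4,interpolation=cv2.INTER_NEAREST))
im=capture('top')
for s,q,m in masks('top','sleeve1'): 
    if q[0]>330: print(round(s,2),np.round(q,1),m.sum(),im[m].mean(0).astype(int),np.round(fitcyl('top',q,5),1))
print(np.round(observe()['position'],1))
"
```

```text
0.65 [393.6 185.6] 81 [187 195 170] [ 596.9 -301.7]
[ 475.8 -297.3  102.7]
```

View pics/t1.png

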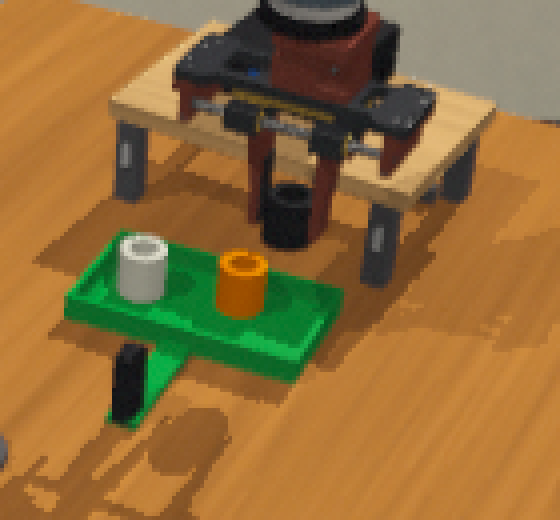

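The orange sleeve has been knocked about 25 mm within the tray; it now stands at crop (242,285), about (514,-317). I'll set black down clear of it, nearer the handle side, at (476,-279).

```bash
python3 -m creep '[-0.5,0.1,0,0,0,0,0, -0.5,0.08,0,0,0,0,0, -0.5,0,0,0.2,0,0,0, -0.5,0,0,0.25,0,0,0, -0.5,0,0,0.2,0,0,0, -0.5,0,0,0.12,0,0,0, -0.5,0,0,0,0,0,0, -0.5,0,0,0,0,0,0, 0.0,0,0,0,0,0,0, 0.0,0,0,0,0,0,0]'
python3 -m creep '[0,0,0,0,0,0,0, 0,0,0,0,0,0,0, 0,0,0,-0.2,0,0,0, 0,0,0,-0.3,0,0,0, 0,0,0,-0.4,0,0,0, 0.36,0.3,0,-0.2,0,0,0, 0.36,0.4,0,0,0,0,0, 0.36,0.4,0,0,0,0,0, 0.36,0.4,0,0,0,0,0, 0.36,0.4,0,0,0,0,0]'
cat > tr.py <<'E'
from h import *
o=observe();print(np.round(o["position"],1),np.round(o['contact_force'],1))
I={c:capture(c) for c in("top","side")}
for c in I:
  for s,q,m in masks(c,"sleeve1"):
    if (c=="side" and q[1]<215) or (c=="top" and q[0]>330): print(c,round(s,2),np.round(q,1),m.sum(),I[c][m].mean(0).astype(int),np.round(fitcyl(c,q,5),1))
def green(c,im):
    h=cv2.cvtColor(np.ascontiguousarray(im),cv2.COLOR_RGB2HSV); m=((h[...,0]>50)&(h[...,0]<75)&(h[...,1]>150)).astype(np.uint8)
    m=cv2.morphologyEx(m,cv2.MORPH_CLOSE,np.ones((3,3)))
    k,l,st,ce=cv2.connectedComponentsWithStats(m); g=(l==1+np.argmax(st[1:,4])).astype(np.uint8)
    return g
def model(c,p):
    x,y,w=p; cc,ss=np.cos(w),np.sin(w); W=lambda u,v,z:proj(c,(x+cc*u-ss*v,y+ss*u+cc*v,z))*8
    m=np.zeros((3200,5120),np.uint8)
    for B in((-55,55,-95,95,0,22),(-138,-55,-12,12,0,8)):
        P=np.array([W(u,v,z) for u in B[:2] for v in B[2:4] for z in B[4:]],np.float32)
        cv2.fillConvexPoly(m,cv2.convexHull(P+4).astype(int),1)
    return cv2.resize(m.astype(np.float32),(640,400),interpolation=cv2.INTER_AREA)
for c in I:
    g=green(c,I[c]); hull=cv2.morphologyEx(g,cv2.MORPH_CLOSE,np.ones((15,15)))
    p=np.array([537,-302,-1.51]);st=np.array([8,8,.06]); cost=lambda p:np.abs(model(c,p)-hull).sum(); b=cost(p)
    for _ in range(5):
        imp=True
        while imp:
            imp=False
            for i in range(3):
                for s in(1,-1):
                    q=p.copy();q[i]+=s*st[i];v=cost(q)
                    if v<b: b,p,imp=v,q,True
        st/=2
    print(c,"tray",np.round(p,3),"cost",round(float(b)),g.sum(),"handle",np.round(p[:2]-150*np.array([np.cos(p[2]),np.sin(p[2])]),1))
for c in I:
    for n in("tray_grip","shelf"):
        for d in tip_of(c,n)[:2]: print(c,n,round(d["score"],2),np.round(d["centre"],1),np.round(back(c,d["centre"],45 if n=="tray_grip" else 0)[:2],1))
cv2.imwrite("pics/last_side.png",I["side"][:,:,::-1]); cv2.imwrite("pics/last_top.png",I["top"][:,:,::-1])
A=cv2.resize(I["top"][145:250,340:500,::-1],None,fx=4,fy=4,interpolation=cv2.INTER_CUBIC)
B=cv2.resize(I["side"][100:240,325:465,::-1],None,fx=4,fy=4,interpolation=cv2.INTER_CUBIC)
import sys
cv2.imwrite("pics/%s_t.png"%sys.argv[1],A);cv2.imwrite("pics/%s_s.png"%sys.argv[1],B)
E
python3 tr.py a
```

```text
time_s: 62.8
position: [475.5, -280.4, 26.1]
orientation: [2.222, 2.219, 0.0]
contact_force: [-0.3, -0.1, -0.5]
width: 0.499
finger_force: 0.0
time_s: 64.05
position: [475.2, -89.0, 135.6]
orientation: [2.223, 2.22, 0.0]
contact_force: [-0.0, -0.5, 0.2]
width: 0.681
finger_force: 0.0
[475.2 -89.  135.6] [-0.  -0.5  0.2]
top 0.64 [387.6 220.2] 72 [35 53 39] [ 477.  -282.2]
top 0.53 [399.8 209.1] 111 [195 124  47] [ 516.4 -323.6]
top 0.39 [394.2 186.6] 109 [190 198 173] [ 593.4 -303.6]
side 0.45 [391.9 189.6] 167 [27 30 28] [ 476.3 -286.6]
side 0.4 [385.8 182. ] 62 [154  82   2] [ 509.3 -315.2]
top tray [ 541.   -302.     -1.51] cost 349 1120 handle [ 531.9 -152.3]
side tray [ 538.5   -302.      -1.499] cost 1123 591 handle [ 527.7 -152.4]
top shelf 0.75 [445.9 200.2] [ 554.  -490.6]
side tray_grip 0.59 [359.2 203.8] [ 517.6 -144.6]
side shelf 0.85 [394.  161.5] [ 550.3 -480.5]
```

View pics/a_t.png

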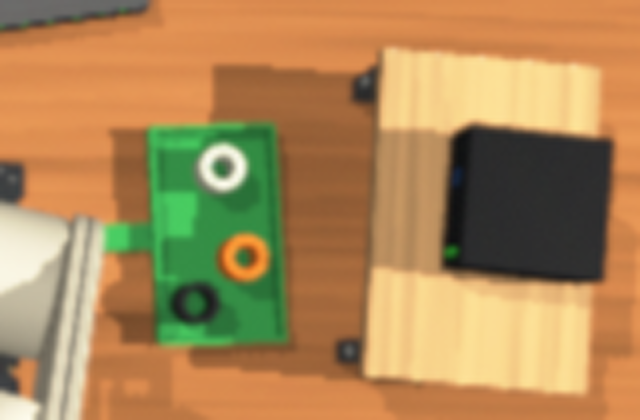

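```bash
python3 - <<'E'
from h import *
# shelf fit: board corner prediction matched to wood-mask via trace
I={c:cv2.imread(f"pics/last_{c}.png")[:,:,::-1] for c in("top","side")}
M={}
for c in I:
    capture(c)
    for n in("shelf","mini_pc"):
        for d in trace(c,n)[:3]:
            q=np.argwhere(d["mask"]).mean(0)[::-1]
            print(c,n,round(d["score"],2),np.round(q,1),np.round(d["bbox"],1),d["mask"].sum())
            if q[0]>370: M.setdefault(c,np.zeros((400,640),bool)); M[c]|=d["mask"]; 
def board(c,p):
    x,y,w=p; cc,ss=np.cos(w),np.sin(w); W=lambda u,v,z:proj(c,(x+cc*u-ss*v,y+ss*u+cc*v,z))*8
    m=np.zeros((3200,5120),np.uint8)
    P=np.array([W(u,v,z) for u in(-90,90) for v in(-135,135) for z in(75,93)],np.float32)
    cv2.fillConvexPoly(m,cv2.convexHull(P+4).astype(int),1)
    return cv2.resize(m.astype(np.float32),(640,400),interpolation=cv2.INTER_AREA)
for c in I:
    h=cv2.cvtColor(np.ascontiguousarray(I[c]),cv2.COLOR_RGB2HSV); 
    pm=cv2.dilate(M[c].astype(np.uint8),np.ones((3,3)))
    best=None
    def cost(p):
        b=board(c,p); # board should lie within mask; mask outside board (posts, pc) only lightly penalised
        return (b*(1-M[c])).sum()*1.0+((1-b)*M[c]).sum()*0.7
    p=np.array([546,-500,-1.5]);st=np.array([8,8,.06]);b=cost(p)
    for _ in range(5):
        imp=True
        while imp:
            imp=False
            for i in range(3):
                for s in(1,-1):
                    q=p.copy();q[i]+=s*st[i];v=cost(q)
                    if v<b: b,p,imp=v,q,True
        st/=2
    print(c,"shelf",np.round(p,3),"cost",round(float(b)),M[c].sum())
# corner read-offs from top picture at z=93
for px in((433.5,157.5),(490,160),(488.5,243.5),(431.5,241)): print(px,np.round(back("top",px,93)[:2],1))
E
```

```text
top shelf 0.61 [454.6 201.7] [423.9 157.8 486.6 242.3] 3427
top shelf 0.5 [391.9 202.9] [367.6 179.3 412.3 227.8] 1521
top mini_pc 0.56 [471.4 195.9] [448.8 174.7 490.3 217.7] 1606
side shelf 0.7 [419.8 149. ] [353.2 131.7 446.9 182.2] 1480
side mini_pc 0.69 [404.9 124.3] [388.2 109.3 425.  137.2] 883
top shelf [ 549.    -507.5     -1.635] cost 1290 6459
side shelf [ 514.   -556.     -2.76] cost 694 2363
(433.5, 157.5) [ 685.7 -420.4]
(490, 160) [ 682.7 -606.9]
(488.5, 243.5) [ 409.2 -596.7]
(431.5, 241) [ 412.  -413.1]
```

In the top crop, white (222,167), orange (245,257) and black (194,302) all stand in the tray. The board corners are (382,48), (601,68), (587,394) and (364,376), and the tray rim corners are (148,128), (277,124), (288,342) and (156,344). Next I work out the poses.

```bash
python3 - <<'E'
from h import *
u=lambda c:(340+(c[0]+.5)/4-.5,145+(c[1]+.5)/4-.5)
def pose(cs,z,lx,ly,name):
    W=np.array([back("top",u(c),z)[:2] for c in cs])  # order: TL,TR,BR,BL in picture
    L=np.array([[-lx,ly],[lx,ly],[lx,-ly],[-lx,-ly]])/2. # local: +x right in pic, +y = up in pic
    f=lambda p:(np.c_[p[0]+np.cos(p[2])*L[:,0]-np.sin(p[2])*L[:,1],p[1]+np.sin(p[2])*L[:,0]+np.cos(p[2])*L[:,1]]-W).ravel()
    r=least_squares(f,[540,-400,-1.57]); print(name,np.round(r.x,3),"resid",np.round(r.fun,1)); return r.x
s=pose([(382,48),(601,68),(587,394),(364,376)],93,180,270,"shelf")
t=pose([(148,128),(277,124),(288,342),(156,344)],22,110,190,"tray")
# side: check shelf corners in side picture
im=cv2.imread("pics/side0.png")
for a,b in((-90,-135),(-90,135),(90,-135),(90,135)):
    X=(s[0]+np.cos(s[2])*a-np.sin(s[2])*b,s[1]+np.sin(s[2])*a+np.cos(s[2])*b,93); print(np.round(proj("side",X),1),np.round(X,0))
E
```

```text
shelf [ 548.942 -508.06    -1.63 ] resid [ 0.2 -0.4  1.2  0.5 -1.4 -0.1  0.   0. ]
tray [ 536.988 -304.201   -1.519] resid [ 1.7 -1.   0.7  1.2 -0.8  1.4 -1.6 -1.6]
[427.  157.4] [ 419. -410.   93.]
[351.7 133.6] [ 689. -426.   93.]
[449.  134.5] [ 409. -590.   93.]
[377.4 113.8] [ 678. -606.   93.]
```

View pics/a_s.png

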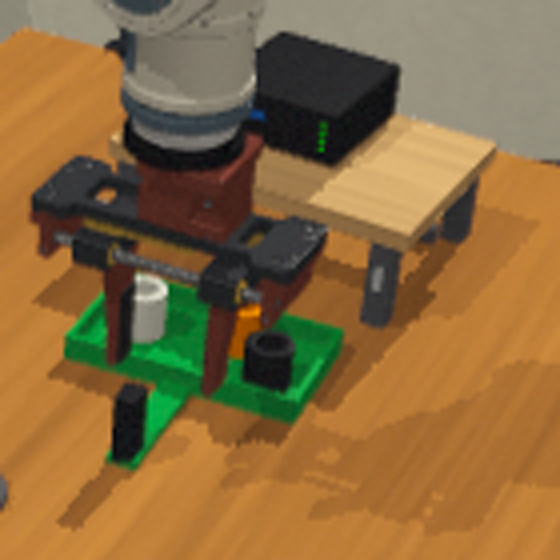

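```bash
python3 -m creep '[0.36,-0.1,0.1,0,0,0,0, 0.36,-0.2,0.15,0,0,0,0, 0.36,-0.2,0.15,0.15,0,0,0, 0.36,-0.12,0.13,0.15,0,0,0, 0.36,0,0,0.1,0,0,-0.071, 0.36,0,0,0,0,0,0, 0.36,0,0,0,0,0,0, 0.36,0,0,0,0,0,0, 0.36,0,0,0,0,0,0, 0.36,0,0,0,0,0,0]' 40
python3 - <<'E'
from h import *
o=observe();print(np.round(o["position"],1),np.round(o["orientation"],3))
a=cv2.imread("pics/last_side.png").astype(int); t=cv2.imread("pics/last_top.png").astype(int)
w=a[190:220,345:372]; m=(w.max(2)<60).astype(np.uint8)
n,l,s,ce=cv2.connectedComponentsWithStats(m); i=1+np.argmax(s[1:,4]); print(s[i],ce[i]+[345,190])
cen=ce[i]+[345,190]
# handle block hull centroid, yaw of tray -1.515, 24 (x) x 18 (y) x 60, from z 0
print("side handle",least_squares(lambda p:hullc("side",boxc(p[0],p[1],-1.515,24,18,60))-cen,(529,-152),diff_step=.01).x)
t0=cv2.imread("pics/top0.png").astype(int); w=t0[195:215,340:365]; m=(w.max(2)<70).astype(np.uint8)
n,l,s,ce=cv2.connectedComponentsWithStats(m); i=1+np.argmax(s[1:,4]); cen=ce[i]+[340,195]; print(s[i],cen)
print("top handle",least_squares(lambda p:hullc("top",boxc(p[0],p[1],-1.515,24,18,60))-cen,(529,-152),diff_step=.01).x)
E
```

```text
time_s: 66.0
position: [528.4, -152.2, 95.8]
orientation: [2.16, 2.281, 0.0]
contact_force: [0.3, 0.0, -0.6]
width: 0.679
finger_force: 0.0
[ 528.4 -152.2   95.8] [2.16  2.281 0.   ]
[  8   6   9  20 131] [356.7480916  205.36641221]
side handle [ 528.44594123 -152.42350114]
[ 8  8  6  4 22] [350.31818182 204.36363636]
top handle [ 527.20799073 -153.07755198]
```

```bash
python3 -m creep '[0.36,0,0,0.2,0,0,0, 0.36,0,0,0.25,0,0,0, 0.36,0,0,0.15,0,0,0, 0.36,0,0,0.09,0,0,0, 0.36,0,0,0,0,0,0, -1,0,0,0,0,0,0, -1,0,0,0,0,0,0, -1,0,0,0,0,0,0, -1,0,0,0,0,0,0, -1,0,0,0,0,0,0]' 40
python3 -c "
from h import *
o=observe();print(np.round(o['position'],1),np.round(o['contact_force'],1),o['width'],o['finger_force'])"
```

```text
time_s: 67.25
position: [528.4, -152.2, 26.6]
orientation: [2.159, 2.281, 0.0]
contact_force: [-0.8, -0.8, 1.5]
width: 0.208
finger_force: 40.0
[ 528.4 -152.2   26.6] [-0.8 -0.8  1.5] 0.2075941222879514 39.999228715896606
```

```bash
python3 -m creep '[-1,-0.03,0.02,0,0,0,0.01, -1,-0.06,0.04,0,0,0,0.018, -1,-0.07,0.05,0,0,0,0.02, -1,-0.08,0.055,0,0,0,0.02, -1,-0.08,0.055,0,0,0,0.02, -1,-0.08,0.055,0,0,0,0.02, -1,-0.07,0.05,0,0,0,0.02, -1,-0.06,0.04,0,0,0,0.018, -1,-0.01,0.01,0,0,0,0, -1,0,0,0,0,0,0]'
python3 tr.py b
```

```text
time_s: 68.5
position: [565.6, -205.5, 26.6]
orientation: [-2.287, -2.152, -0.0]
contact_force: [-1.6, 4.1, 4.7]
width: 0.201
finger_force: 40.0
[ 565.6 -205.5   26.6] [-1.6  4.1  4.7]
top 0.65 [412.7 182.2] 78 [144 153 128] [ 610.7 -367.5]
side 0.6 [391.5 180.8] 151 [23 27 26] [ 496.5 -330.4]
top tray [ 553.    -357.5     -1.638] cost 1148 545 handle [ 563.  -207.8]
side tray [ 553.   -350.     -1.57] cost 927 593 handle [ 552.9 -200. ]
top shelf 0.58 [451.7 203.1] [ 544.4 -510.9]
top shelf 0.32 [415.2 204.5] [ 535.8 -382.9]
side tray_grip 0.95 [354.8 190.3] [ 559.1 -198.5]
side tray_grip 0.25 [317.1 223. ] [576.   -6.9]
side shelf 0.85 [396.1 162.9] [ 540.6 -475.8]
side shelf 0.33 [311.3 221.8] [621.4 -52.2]
```

```bash
python3 -m creep '[-1,-0.06,0,0,0,0,0, -1,-0.12,0,0,0,0,0, -1,-0.15,0,0,0,0,0, -1,-0.17,0,0,0,0,0, -1,-0.17,0,0,0,0,0, -1,-0.17,0,0,0,0,0, -1,-0.15,0,0,0,0,0, -1,-0.12,0,0,0,0,0, -1,-0.08,0,0,0,0,0, -1,-0.01,0,0,0,0,0]'
python3 -m creep '[-1,-0.02,0,0,0,0,0, -1,-0.03,0,0,0,0,0, -1,-0.03,0,0,0,0,0, -1,-0.03,0,0,0,0,0, -1,-0.03,0,0,0,0,0, -1,-0.03,0,0,0,0,0, -1,-0.03,0,0,0,0,0, -1,-0.01,0,0,0,0,0, -1,0,0,0,0,0,0, -1,0,0,0,0,0,0]'
python3 -c "
from h import *
o=observe();print(np.round(o['position'],1),np.round(o['contact_force'],1),np.round(o['moment'],2),o['width'],o['finger_force'])"
```

```text
time_s: 70.15
position: [558.9, -325.7, 26.6]
orientation: [-2.287, -2.153, -0.001]
contact_force: [1.6, 5.6, 6.5]
width: 0.202
finger_force: 40.0
time_s: 71.4
position: [557.7, -345.9, 26.6]
orientation: [-2.286, -2.154, -0.001]
contact_force: [-0.3, 5.0, 5.1]
width: 0.201
finger_force: 40.0
[ 557.7 -345.9   26.6] [-0.3  5.   5.1] [ 0.71 -0.13  0.03] 0.20061150276713965 39.99987602233887
```

```bash
python3 -m creep '[-1,-0.015,0,0,0,0,0, -1,-0.015,0,0,0,0,0, -1,-0.015,0,0,0,0,0, -1,-0.015,0,0,0,0,0, -1,-0.015,0,0,0,0,0, -1,0,0,0,0,0,0, -1,0,0,0,0,0,0, -1,0,0,0,0,0,0, -1,0,0,0,0,0,0, -1,0,0,0,0,0,0]'
python3 -c "
from h import *
o=observe();print(np.round(o['position'],1),np.round(o['contact_force'],1),np.round(o['moment'],2))"
```

```text
time_s: 72.65
position: [557.2, -353.4, 26.6]
orientation: [-2.286, -2.154, -0.001]
contact_force: [-0.7, 5.2, 5.9]
width: 0.204
finger_force: 40.0
[ 557.2 -353.4   26.6] [-0.7  5.2  5.9] [ 0.74 -0.12 -0.  ]
```

```bash
python3 -m creep '[-1,-0.01,0,0,0,0,0, -1,-0.01,0,0,0,0,0, -1,-0.01,0,0,0,0,0, -1,0,0,0,0,0,0, -1,0,0,0,0,0,0, -1,0,0,0,0,0,0, -1,0,0,0,0,0,0, -1,0,0,0,0,0,0, -1,0,0,0,0,0,0, -1,0,0,0,0,0,0]'
python3 -c "
from h import *
o=observe();print(np.round(o['position'],1),np.round(o['contact_force'],1),np.round(o['moment'],2))
for i in (1,): 
    im=capture('side');cv2.imwrite('pics/c_s.png',cv2.resize(im[90:220,330:460,::-1],None,fx=4.5,fy=4.5,interpolation=cv2.INTER_CUBIC))"
```

```text
time_s: 73.9
position: [557.0, -355.9, 26.6]
orientation: [-2.286, -2.154, -0.001]
contact_force: [1.5, 8.1, 5.9]
width: 0.204
finger_force: 40.0
[ 557.  -355.9   26.6] [1.5 8.1 5.9] [ 0.98 -0.28  0.12]
```

```bash
python3 -m creep '[-1,-0.01,0,0,0,0,0, -1,-0.01,0,0,0,0,0, -1,0,0,0,0,0,0, -1,0,0,0,0,0,0, -1,0,0,0,0,0,0, -1,0,0,0,0,0,0, -1,0,0,0,0,0,0, -1,0,0,0,0,0,0, -1,0,0,0,0,0,0, -1,0,0,0,0,0,0]'
```

```text
time_s: 75.2
position: [557.4, -356.1, 26.6]
orientation: [-2.285, -2.152, -0.004]
contact_force: [4.1, 16.2, 8.3]
width: 0.2
finger_force: 40.0
```

The force rises to 16 N with no further motion, at the predicted handle position (557,-356), so the tray is on the stop. Releasing and withdrawing.

```bash
python3 -m creep '[-1,0.02,0,0,0,0,0, 0.36,0,0,0,0,0,0, 0.36,0,0,0,0,0,0, 0.36,0,0,0,0,0,0, 0.36,0,0,0,0,0,0, 0.36,0,0,-0.1,0,0,0, 0.36,0,0,-0.2,0,0,0, 0.36,0,0,-0.3,0,0,0, 0.36,0,0,-0.3,0,0,0, 0.36,0,0,-0.2,0,0,0]'
python3 -m creep '[0.36,0.2,0,-0.1,0,0,0, 0.36,0.3,0,0,0,0,0, 0.36,0.3,0,0,0,0,0, 0.36,0.4,0,0,0,0,0, 0.36,0.4,0,0,0,0,0, 0.36,0.4,0,0,0,0,0, 0.36,0.3,0,0,0,0,0, 0.36,0.3,0,0,0,0,0, 0.36,0.2,0,0,0,0,0, 0.36,0,0,0,0,0,0]'
python3 - <<'E'
from h import *
im=capture("side"); print(np.round(observe()["position"],1))
for s,q,m in masks("side","sleeve1"): print(round(s,2),np.round(q,1),m.sum(),im[m].mean(0).astype(int),np.round(fitcyl("side",q,5),1))
cv2.imwrite("pics/fin.png",im[:,:,::-1])
a=im.astype(int); w=a[165:215,335:375]; m=(w.max(2)<60).astype(np.uint8)
n,l,s,ce=cv2.connectedComponentsWithStats(m)
for i in range(1,n):
    if s[i,4]>40:
        c=ce[i]+[335,165]; print(s[i],c,least_squares(lambda p:hullc("side",boxc(p[0],p[1],-1.63,24,18,60))-c,(557,-356),diff_step=.01).x)
A=cv2.resize(im[90:210,330:460,::-1],(585,540),interpolation=cv2.INTER_CUBIC); B=cv2.resize(im[290:390,170:290,::-1],(215,179)); 
C=np.zeros((540,800,3),np.uint8); C[:,:585]=A; C[:179,585:]=B; cv2.imwrite("pics/fin2.png",C)
E
```

```text
time_s: 76.45
position: [557.7, -357.9, 139.6]
orientation: [2.285, 2.152, 0.001]
contact_force: [0.5, 0.1, 0.9]
width: 0.678
finger_force: 0.0
time_s: 77.7
position: [573.3, -76.3, 146.3]
orientation: [-2.284, -2.156, 0.001]
contact_force: [0.0, 0.2, 0.8]
width: 0.681
finger_force: 0.0
[573.4 -77.3 146.3]
0.82 [213.9 331.7] 445 [152 116   0] [588.6 409.7]
0.76 [292.7 305.4] 323 [161 135   1] [483.5 260. ]
0.69 [328.7 321.7] 340 [169 143   0] [389.8 259.5]
0.68 [233.3 273.6] 295 [157 131   0] [663.5 247.5]
0.65 [411.3 161.9] 96 [27 30 24] [ 486.1 -468.7]
0.58 [240.8 345.7] 450 [ 35  66 126] [516.5 409.5]
0.54 [383.5 151.9] 48 [121 122 107] [ 591.7 -480.7]
```

View pics/fin2.png

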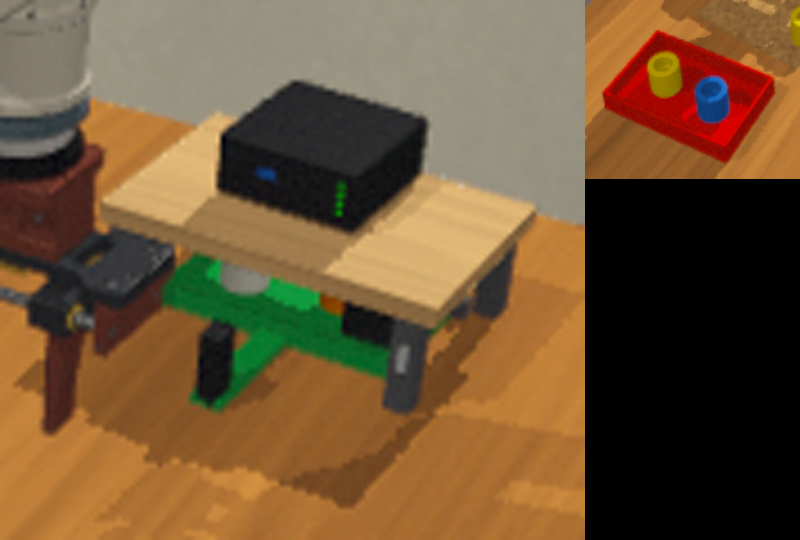

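The tray is home under the shelf with white (245,278), orange (332,300) and black (365,320) in it. Yellow and blue stand in the red bin, and the gripper is clear of everything. Handing in.

```bash
python3 -c "
from rig import sign_off
print(sign_off())"
```

```text
the job is handed in; nothing more can be done
None
```

The job is handed in, with no verdict shown: white, orange and black fitted and are in the tray, which is against the stop under the shelf; yellow and blue stuck and are in the red bin; there was no pink sleeve.

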